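# Level and load the tilting test cradle

### The job

Get the tilting test cradle ready: draw out the guard catch that blocks its lever, swing the lever until the tray is level, and push the locking pin fully in. Only once it is pinned, stand every plug-in module that lies on the bench upright in a bay of the tray, one to a bay, and slide the guard catch fully home again behind the lever. Do not knock the mug or the red spool about.

Things in the scene. Friction and masses are not known exactly. Their poses are not given: they have to be found in the camera images.
- jig: Fixed stand of the tilting cradle: base plate 200 x 440 x 12 mm, two cheeks 118 mm high (y = +-128 to +-138) carrying a tray on a trunnion. Origin on the bench under the tray's middle; trunnion axis 95 mm above it, along y; x points away from the robot. On the +y side: lever and catch (bracket 150 mm high at y = 177 to 193); on the -y side: locking pin (bracket 110 mm high at x -50, y -155).
- cradle (a joint): Tilt of tray and lever about the trunnion (stand's y), rad: 0 = level, positive = far edge down, lever leaning away from the robot (parked at 0.72 to 0.85). Range -0.15 to 0.95, no stop at level; stiff, stays where left, about 7 N at the knob moves it. With the catch home its rod stands in the lever's way: the parked lever cannot come below about 0.65.
- lever_knob (a point): Centre of the black knob (26 mm diameter, 36 mm long, lying along the stand's y) on the tilt lever, 100 mm from the trunnion axis, 152 mm to +y of the tray's middle. The lever is a 14 x 12 mm bar that turns with the tray; when level it leans 0.4 rad from vertical towards the robot. Take the knob from above, across the stand's x or along its y.
- catch (a joint): Guard catch, m: 0 = home (its 10 mm rod, 140 mm above the bench, stands across the lever's path), 0.035 = drawn fully out along the stand's +y, which frees the lever. Stays where left; about 2 N moves it. Slid home again with the tray level, the rod stands behind the lever, on the side away from the robot.
- catch_knob (a point): Grip point on the catch's upright black knob: on its axis, 15 mm below its top and 195 mm above the bench. The knob is 20 mm in diameter and 70 mm tall, fixed on the outer end of the rod, 215 mm to +y of the tray's middle when home; it moves with the catch along the stand's y.
- pin (a joint): Captive locking pin, m: 0 = out, 0.025 = fully in, pushed along the stand's +y. A 12 mm round-nosed pin enters a 17 mm slot in the tray's end plate, 50 mm from the trunnion axis, only with the tray within about 0.05 rad of level; else it butts against the plate after about 8 mm. Stays where left; about 5 N moves it.
- pin_knob (a point): Grip point on the pin's upright black knob: on its axis, 13 mm below its top and 152 mm above the bench. The knob is 20 mm in diameter and 75 mm tall, on the outer end of the pin, at x = -50, y = -190 mm of the stand when out; it moves with the pin along the stand's y.
- tray (a point): Middle of the aluminium tray between the cheeks, 132 mm (x) by 232 mm (y), turning with the cradle. This point is on the trunnion axis, 4 mm below the floor's upper face; axes as the stand's when level, z its normal. Rim walls stand 18 mm above the floor; three ribs 4 mm thick, 14 mm high part it into four bays side by side along y, each 120 mm long (x), about 51 mm wide.
- bay1 (a point): Middle of the floor of a bay of the tray, on the floor's upper face (bay 1 is the one next to the lever, bay 4 next to the pin, 55 mm apart); x runs along the bay, z is the tray's normal.
- bay2 (a point): Middle of the floor of a bay of the tray, on the floor's upper face (bay 1 is the one next to the lever, bay 4 next to the pin, 55 mm apart); x runs along the bay, z is the tray's normal.
- bay3 (a point): Middle of the floor of a bay of the tray, on the floor's upper face (bay 1 is the one next to the lever, bay 4 next to the pin, 55 mm apart); x runs along the bay, z is the tray's normal.
- bay4 (a point): Middle of the floor of a bay of the tray, on the floor's upper face (bay 1 is the one next to the lever, bay 4 next to the pin, 55 mm apart); x runs along the bay, z is the tray's normal.
- module1_centre (a point): Centre, half-way up (42 mm above the underside), of a plug-in module, absent in some starts: an aluminium block 100 (x) x 42 (y) x 44 mm high with a black carrying handle on top, 84 mm high in all, about 0.35 kg. The handle bar is 80 mm long along x, 12 mm wide, 12 mm tall, its centre 36 mm above this point, 28 mm free below it. z is up when upright; either end may face the robot.
- module1: The same module as module1_centre; origin at the centre of its underside.
- module2_centre (a point): Centre, half-way up (42 mm above the underside), of a plug-in module, absent in some starts: an aluminium block 100 (x) x 42 (y) x 44 mm high with a black carrying handle on top, 84 mm high in all, about 0.35 kg. The handle bar is 80 mm long along x, 12 mm wide, 12 mm tall, its centre 36 mm above this point, 28 mm free below it. z is up when upright; either end may face the robot.
- module2: The same module as module2_centre; origin at the centre of its underside.
- module3_centre (a point): Centre, half-way up (42 mm above the underside), of a plug-in module, absent in some starts: an aluminium block 100 (x) x 42 (y) x 44 mm high with a black carrying handle on top, 84 mm high in all, about 0.35 kg. The handle bar is 80 mm long along x, 12 mm wide, 12 mm tall, its centre 36 mm above this point, 28 mm free below it. z is up when upright; either end may face the robot.
- module3: The same module as module3_centre; origin at the centre of its underside.
- module4_centre (a point): Centre, half-way up (42 mm above the underside), of a plug-in module, absent in some starts: an aluminium block 100 (x) x 42 (y) x 44 mm high with a black carrying handle on top, 84 mm high in all, about 0.35 kg. The handle bar is 80 mm long along x, 12 mm wide, 12 mm tall, its centre 36 mm above this point, 28 mm free below it. z is up when upright; either end may face the robot.
- module4: The same module as module4_centre; origin at the centre of its underside.
- mug: White mug, bystander; origin at the centre of its underside.
- solder_spool: Red spool, 72 mm in diameter, 27 mm high, lying flat, bystander; origin at the centre of its underside.
Things that resemble listed ones, but are neither listed nor needed, are in the scene too. What is shaped like the module1 but pink or purple is not meant. What is shaped like the module4 but purple is not meant.

How it is judged:
By the outcome, as a careful person would: the job done as asked, in the order asked, and still so for the second after the job is handed in, with the robot touching nothing.
Of module1, module2, module3, module4 only 3 to 4 are there at a start; the rules pass over those that are not, and their reading is None.
At some moment in a run one of module1, module2, module3, module4 may be knocked a few centimetres aside while the robot is not near it.
It also fails if it takes over 210 s, if anything falls off the work surface, if the arm or the gripper's body presses on something with over 40 N, if the wrist force passes 120 N, or if a joint passes its speed limit or range.

### The arm

A 7-joint arm with a two-finger parallel gripper is mounted at the origin on the work surface. World frame = base frame: x ahead of the robot, y to its left, z up, the work surface at z = 0. Lengths are in m, angles in rad, forces in N, time in s.
With the tool pointing down it reaches from about 0.425 to 0.875 m from the base axis. Payload 9.9 kg.
Tool frame: the origin (TCP) lies between the finger pads; the fingertips stand ahead of it and the grasp point (between the pads) lies 5 mm behind it (env.tips_ahead is the z of the fingertips in the tool frame, in m); z points along the fingers, y is the line along which they close (so a half turn about z gives the same grasp; the last joint's range is limited). The gripper opens to 85 mm and grips with 20 to 120 N. Pads are 22 mm wide; open, the fingers measure 114 mm over their backs; the gripper's body (76 mm by 85 mm) begins 54 mm behind the grasp point. The pads swing forward as they close: fully open they stand 13 mm farther back than shut.
Start: joints at [1.079, 0.576, 0.025, 1.437, -0.015, 1.129, -0.057], TCP at [0.268, -0.62, 0.245] pointing down, gripper open.
Joint ranges: [-2.76, 2.76], [-0.34, 2.15], [-1.52, 1.57], [0.19, 2.46], [-1.09, 4.23], [0.17, 1.99], [-2.82, 2.82]. Speed limits (rad/s): [2.22, 2.22, 3.01, 3.01, 3.14, 3.14, 3.14].

### API

Orientations are given as a rotation vector (axis times angle).
In Python, from station import env gives the robot as it stands. The module is installed in compiled form; this text tells all that it offers.
- The arm moves only by the tool jog_arm, never from a script. Its argument "deltas" is a list of rows, each an object of numbers: "tx", "ty", "tz": the shift along the tool's x, y, z each as a share of 1000 mm, from -1 to 1; "twist": the turn about the tool's z as a share of 90 degrees, from -1 to 1; "grip": the finger opening in mm, from 0 to 85.4. In form: [{"tx": .., "ty": .., "tz": .., "twist": .., "grip": ..}, ...]. A call has 1 to 20 rows; each row is the pose to reach, as a shift and turn from the pose commanded when the call began, along the tool's axes at that moment; what a row does not reach only later rows make up. A row lasts 1/12 s, in which the tool goes at most 41.7 mm and 7.16 degrees, less where a joint would pass 70% of its speed; a pose out of reach is approached as far as the arm can. A call with a number of a shift or a turn outside -1 to 1 is refused whole. A call with a gripper value outside its range is refused whole. The fingers move at their own pace and stop on an object; "force" is the grip in N (left out, the last holds). Time passes only in rows, so rows that repeat a pose let the fingers close. It gives the time, the measured TCP pose, the force, the opening and the grip force at its end, in the units of the state.
- env.get_obs(): the state, without advancing time (a new reading comes with each control period).
- env.get_image(name): name is "scene" or "top" or "wrist"; returns a dict with "frame" (480x640x3 uint8, blue, green, red), "mtx" (3x3 intrinsics, pixels), "D" ([k1, k2, p1, p2, k3] as OpenCV has them; the pictures are not rectified), "position" and "rotation" of the camera in the world. Camera axes: x right, y up, looking along -z (the intrinsics and any distortion apply to the point x, -y, -z); pixel columns grow to the right and rows downward; lengths in m; the calibration is good to about 2 mm. A picture is of the moment at which its call begins. There is no depth.
- env.finish_job(): hands the job in; it is judged then, once.
The state is a dict: "time_s": time; "joint_positions": joint angles; "dq": joint speeds; "joint_efforts": joint torques, N m; "tcp_pos": TCP position; "tcp_rot": TCP orientation; "contact_force": force on the tool from outside, world axes, zero at the start; "wrist_torque": the same for the moment, N m; "opening": finger opening in m; "grasp_force": force on a finger pad.
Only numpy, scipy, OpenCV 4.12 (cv2) and the standard library are available. Lean on these libraries where they do the work, as an engineer would, in place of code of your own. Each camera call takes 0.05 s, during which the arm holds its last target. There are 200 camera calls.

## Working session

There is one attempt and no reset: what is moved stays moved. The work goes in short steps, Python scripts to look and compute and a tool call to move; the robot and the scene stay as the last step left them, time stands still between calls to the robot, and variables do not carry over. Pictures are saved under pics/ and viewed, at most 14 in all, crops included, and the job is handed in when it is done.

Besides the shell and the picture viewer there is one more tool, called as name([rows], argument=value, ...), one row to a line, values as JSON. jog_arm: Moves the arm, as the interface text tells. Shift numbers are shares of 1000 mm and turn numbers shares of 90 degrees, none past 1 either way. Its arguments: {"type":"object","properties":{"deltas":{"type":"array","items":{"type":"object","properties":{"tx":{"type":"number","minimum":-1,"maximum":1},"ty":{"type":"number","minimum":-1,"maximum":1},"tz":{"type":"number","minimum":-1,"maximum":1},"twist":{"type":"number","minimum":-1,"maximum":1},"grip":{"type":"number"}}}},"force":{"type":"number"}},"required":["deltas"]}

```bash
mkdir -p pics; cat > h.py <<'E'
import numpy as np, cv2
from scipy.spatial.transform import Rotation as R
from station import env
def rot(r):
    r=np.array(r,float)
    return r if r.shape==(3,3) else R.from_rotvec(r).as_matrix()
def shot(n,f=None):
    im=env.get_image(n)
    if f: cv2.imwrite('pics/'+f,im['frame'])
    return im
def ray(im,u,v):
    p=cv2.undistortPoints(np.array([[[u,v]]],float),np.array(im['mtx']),np.array(im['D']))[0,0]
    return np.array(im['position']),rot(im['rotation'])@np.array([p[0],-p[1],-1])
def onz(im,u,v,z):
    o,d=ray(im,u,v); return o+d*(z-o[2])/d[2]
def proj(im,P):
    c=rot(im['rotation']).T@(np.array(P)-np.array(im['position']))
    return cv2.projectPoints(np.array([[c[0],-c[1],-c[2]]]),np.zeros(3),np.zeros(3),np.array(im['mtx']),np.array(im['D']))[0].ravel()
def tri(a,pa,b,pb):
    o1,d1=ray(a,*pa);o2,d2=ray(b,*pb)
    s=np.linalg.lstsq(np.c_[d1,-d2],o2-o1,rcond=None)[0]
    return (o1+d1*s[0]+o2+d2*s[1])/2
def state():
    o=env.get_obs(); print({k:np.round(o[k],3).tolist() for k in('time_s','tcp_pos','tcp_rot','contact_force','opening','grasp_force','joint_positions')}); return o
E
python3 - <<'E'
from h import *
state(); print(env.tips_ahead)
for n in('scene','top','wrist'):
    im=shot(n,n+'0.png'); print(n,np.round(im['position'],3),np.round(rot(im['rotation']),2).tolist(),im['D'],np.round(im['mtx'],0).tolist())
print(rot(env.get_obs()['tcp_rot']).round(3))
E
```

```text
{'time_s': 0.0, 'tcp_pos': [0.268, -0.619, 0.244], 'tcp_rot': [-3.075, -0.636, 0.001], 'contact_force': [-0.079, 0.232, -0.026], 'opening': 0.086, 'grasp_force': 0.0, 'joint_positions': [1.079, 0.577, 0.025, 1.438, -0.015, 1.129, -0.057]}
0.014
scene [1.253 0.045 0.985] [[-0.22, -0.7, 0.68], [0.98, -0.14, 0.16], [-0.01, 0.7, 0.71]] [-0.11233987  0.          0.          0.          0.        ] [[448.0, 0.0, 323.0], [0.0, 448.0, 233.0], [0.0, 0.0, 1.0]]
top [ 0.117 -0.17   1.696] [[0.04, 0.98, -0.2], [-1.0, 0.04, -0.01], [0.0, 0.2, 0.98]] [-0.01156169  0.          0.          0.          0.        ] [[575.0, 0.0, 314.0], [0.0, 575.0, 240.0], [0.0, 0.0, 1.0]]
wrist [ 0.343 -0.588  0.373] [[0.4, 0.87, 0.3], [-0.92, 0.38, 0.13], [-0.0, -0.32, 0.95]] [-0.06493299  0.          0.          0.          0.        ] [[375.0, 0.0, 322.0], [0.0, 375.0, 239.0], [0.0, 0.0, 1.0]]
[[ 0.918  0.397 -0.001]
 [ 0.397 -0.918  0.001]
 [-0.    -0.001 -1.   ]]
```

View pics/scene0.png

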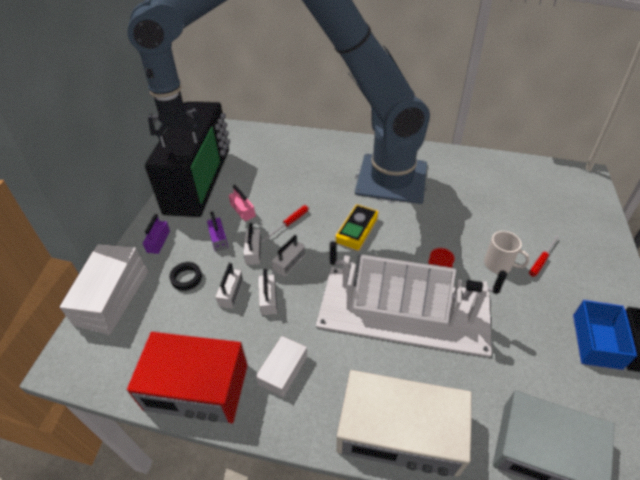

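View pics/top0.png

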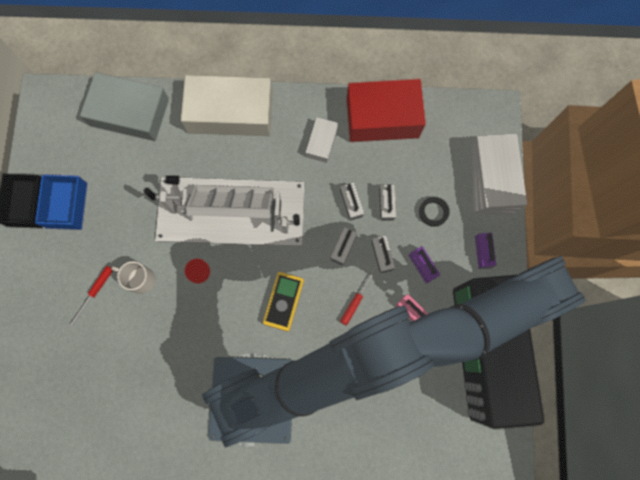

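Silver modules in the top picture are at (351,200), (388,200), (343,245) and (383,252). The decoys are purple (424,264), purple (485,250) and pink (411,306), and the white box at (320,139) and the paper stack aren't modules either. Next I'll take close crops of the jig and the modules.

```bash
python3 - <<'E'
from h import *
t=cv2.imread('pics/top0.png');s=cv2.imread('pics/scene0.png')
a=cv2.resize(t[170:250,130:330],None,fx=4,fy=4,interpolation=3)
b=cv2.resize(s[235:360,310:510],(800,280*1),interpolation=3) if 0 else cv2.resize(t[175:280,320:510],(800,442))[:280]
cv2.imwrite('pics/c1.png',np.vstack([a,b]))
c=cv2.resize(s[230:360,310:520],None,fx=3.8,fy=3.8,interpolation=3); cv2.imwrite('pics/c2.png',c)
E
```

```text
(no output)
```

View pics/c1.png

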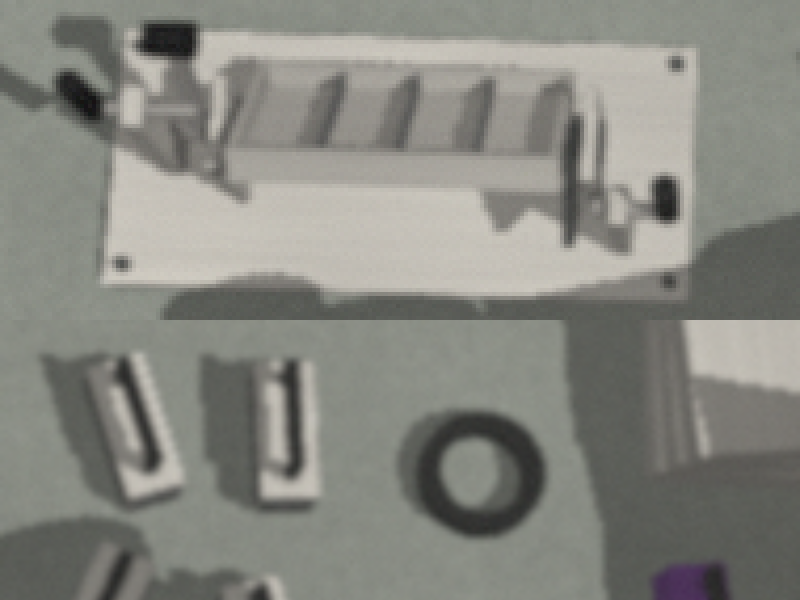

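View pics/c2.png

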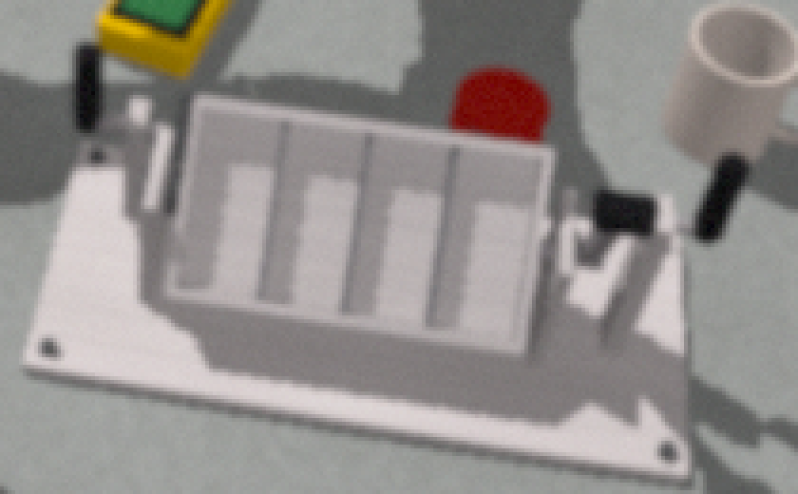

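Crop c1 shows the plate corners in the top image at (161,178), (304,182), (302,244.5) and (155.5,241). The catch knob is at about (149,193), the lever knob at (172,180) and the pin knob at (296.5,219). The two crisp silver modules carry black handles. Crop c2 confirms the lever is parked leaning away. In it the catch knob is the upright black one at (503,279), the lever knob is at (475,286), and the pin knob is at (333,252).

```bash
python3 - <<'E'
from h import *
t=env.get_image('top');s=env.get_image('scene')
c=[onz(t,u,v,.012) for u,v in[(161.2,177.7),(304.2,181.7),(302,244.5),(155.5,240.7)]]
c2=[onz(s,u,v,.012) for u,v in[(316.6,328.7),(491.6,356.3)]]
print(np.round(c,3).tolist(),np.round(c2,3).tolist())
m=np.array([[.1,.22],[.1,-.22],[-.1,-.22],[-.1,.22]]);W=np.array(c)[:,:2]
a=m-m.mean(0);b=W-W.mean(0);yaw=np.arctan2((a[:,0]*b[:,1]-a[:,1]*b[:,0]).sum(),(a*b).sum())
o=W.mean(0);print('jig',o,yaw,np.degrees(yaw))
A=np.array([[np.cos(yaw),-np.sin(yaw)],[np.sin(yaw),np.cos(yaw)]])
print('resid',(W-o-m@A.T).round(4).tolist())
for n,p,z in[('catch',(0,.215),.21),('pin',(-.05,-.19),.165),('lever.75',(.1*np.sin(.35),.152),.095+.1*np.cos(.35)),]:
    P=np.r_[o+A@np.array(p),z];print(n,P.round(3),'top',proj(t,P).round(1),'scene',proj(s,P).round(1))
f=t['frame'].astype(int)
dark=(f.max(2)<75).astype(np.uint8)
for u,v in[(351,200),(388,200),(343,245),(383,252)]:
    k=np.zeros_like(dark);k[v-20:v+21,u-17:u+18]=dark[v-20:v+21,u-17:u+18]
    n,l,st,ce=cv2.connectedComponentsWithStats(k);i=1+np.argmax(st[1:,4]) if n>1 else 0
    ys,xs=np.where(l==i);P=np.array([onz(t,x,y,.08)[:2] for x,y in zip(xs,ys)]);(cx,w,_)=(P.mean(0),*np.linalg.eigh(np.cov(P.T))[1:],0)
    print((u,v),len(xs),cx.round(3),np.hypot(*cx).round(3),'yaw',np.degrees(np.arctan2(w[1,1],w[0,1])).round(1),np.ptp(P,axis=0).round(3))
for n,p in[('mug',(133,277)),('spool',(197,271)),('meter',(284,300))]:print(n,onz(t,*p,.03).round(3))
E
```

```text
[[0.642, 0.315, 0.012], [0.646, -0.123, 0.012], [0.45, -0.124, 0.012], [0.445, 0.314, 0.012]] [[0.657, -0.116, 0.012], [0.65, 0.319, 0.012]]
jig [0.54598547 0.0954459 ] 0.009314681106033477 0.5336919148859679
resid [[-0.0017, -0.0014], [-0.0021, 0.0008], [0.0023, 0.0012], [0.0014, -0.0006]]
catch [0.544 0.31  0.21 ] top [140.5 190. ] scene [509.3 270.9]
pin [ 0.498 -0.095  0.165] top [291.  216.3] scene [337.8 243.6]
lever.75 [0.579 0.248 0.189] top [166.8 180.8] scene [479.8 284.3]
(351, 200) 57 [ 0.586 -0.267] 0.644 yaw -160.7 [0.075 0.028]
(388, 200) 58 [ 0.585 -0.374] 0.695 yaw -177.3 [0.079 0.009]
(343, 245) 84 [ 0.447 -0.246] 0.51 yaw 158.0 [0.074 0.033]
(383, 252) 85 [ 0.423 -0.364] 0.558 yaw -163.6 [0.072 0.027]
mug [0.331 0.364 0.03 ]
spool [0.356 0.179 0.03 ]
meter [ 0.281 -0.08   0.03 ]
```

```bash
python3 - <<'E'
from h import *
t=env.get_image('top');s=env.get_image('scene')
f=lambda p:(130+p[0]/4,170+p[1]/4)
g=lambda p:(310+p[0]/3.8,230+p[1]/3.8)
for n,a,b in[('catchtop',(66,80),(738,160)),('pintop',(664,182),(88,50)),('lever',(168,40),(627,212)),('rim far+y',(262,62),(528,345)),('rim far-y',(572,72),(175,290)),('rim near -y',(562,150),(200,100)),('rim near+y',(230,150),(548,152))]:
    print(n,tri(t,f(a),s,g(b)).round(4))
o=env.get_obs();c=env.get_image('wrist');Rt=rot(o['tcp_rot'])
print('cam in tool',(Rt.T@(np.array(c['position'])-o['tcp_pos'])).round(3),(Rt.T@rot(c['rotation'])).round(3).tolist())
E
```

```text
catchtop [0.5462 0.2979 0.2052]
pintop [ 0.5    -0.1076  0.1661]
lever [0.5828 0.2362 0.1856]
rim far+y [0.6051 0.1991 0.0664]
rim far-y [ 0.6062 -0.0297  0.0642]
rim near -y [ 0.5218 -0.0325  0.1578]
rim near+y [0.5152 0.1949 0.1521]
cam in tool [ 0.082  0.001 -0.128] [[0.0, 0.947, 0.322], [1.0, -0.0, -0.0], [-0.0, 0.322, -0.947]]
```

```bash
cat >> h.py <<'E'
J=np.array([.547,.083]);JY=.009
def jig(x,y): return J+np.array([[np.cos(JY),-np.sin(JY)],[np.sin(JY),np.cos(JY)]])@[x,y]
def goal(x,y,z,yawdeg=0.5,frm=None):
    """from pose (pos,Rm) -> printed deltas; yaw = world heading of tool x, mod 180"""
    o=env.get_obs()
    p,Rm=frm if frm else (np.array(o['tcp_pos']),rot(o['tcp_rot']))
    d=Rm.T@(np.array([x,y,z])-p)
    cy=np.degrees(np.arctan2(Rm[1,0],Rm[0,0]));dy=(yawdeg-cy+90)%180-90
    print('tx %.4f ty %.4f tz %.4f twist %.4f rows~%.0f'%(*d,-dy/90,max(np.linalg.norm(d)/.0417,abs(dy)/7.16)))
E
python3 - <<'E'
from h import *
goal(.5,-.15,.33)
E
```

```text
tx 0.3995 ty -0.3389 tz -0.0847 twist 0.2541 rows~13
```

jog_arm([
  {"tx":0.4,"ty":-0.339,"tz":-0.085,"twist":0.254,"grip":50},
  {"tx":0.4,"ty":-0.339,"tz":-0.085,"twist":0.254,"grip":50},
  {"tx":0.4,"ty":-0.339,"tz":-0.085,"twist":0.254,"grip":50},
  {"tx":0.4,"ty":-0.339,"tz":-0.085,"twist":0.254,"grip":50},
  {"tx":0.4,"ty":-0.339,"tz":-0.085,"twist":0.254,"grip":50},
  {"tx":0.4,"ty":-0.339,"tz":-0.085,"twist":0.254,"grip":50},
  {"tx":0.4,"ty":-0.339,"tz":-0.085,"twist":0.254,"grip":50},
  {"tx":0.4,"ty":-0.339,"tz":-0.085,"twist":0.254,"grip":50},
  {"tx":0.4,"ty":-0.339,"tz":-0.085,"twist":0.254,"grip":50},
  {"tx":0.4,"ty":-0.339,"tz":-0.085,"twist":0.254,"grip":50},
  {"tx":0.4,"ty":-0.339,"tz":-0.085,"twist":0.254,"grip":50},
  {"tx":0.4,"ty":-0.339,"tz":-0.085,"twist":0.254,"grip":50},
  {"tx":0.4,"ty":-0.339,"tz":-0.085,"twist":0.254,"grip":50},
  {"tx":0.4,"ty":-0.339,"tz":-0.085,"twist":0.254,"grip":50},
  {"tx":0.4,"ty":-0.339,"tz":-0.085,"twist":0.254,"grip":50},
  {"tx":0.4,"ty":-0.339,"tz":-0.085,"twist":0.254,"grip":50},
  {"tx":0.4,"ty":-0.339,"tz":-0.085,"twist":0.254,"grip":50},
  {"tx":0.4,"ty":-0.339,"tz":-0.085,"twist":0.254,"grip":50},
])

```text
time_s: 1.9
tcp_pos: [0.4998, -0.1513, 0.3301]
tcp_rot: [3.141, 0.01, -0.001]
contact_force: [0.3, 0.1, 0.2]
opening: 0.0497
grasp_force: 0.0
```

jog_arm([
  {"tx":0.048,"ty":-0.449},
  {"tx":0.048,"ty":-0.449},
  {"tx":0.048,"ty":-0.449},
  {"tx":0.048,"ty":-0.449},
  {"tx":0.048,"ty":-0.449},
  {"tx":0.048,"ty":-0.449},
  {"tx":0.048,"ty":-0.449},
  {"tx":0.048,"ty":-0.449},
  {"tx":0.048,"ty":-0.449},
  {"tx":0.048,"ty":-0.449},
  {"tx":0.048,"ty":-0.449},
  {"tx":0.048,"ty":-0.449},
  {"tx":0.048,"ty":-0.449},
  {"tx":0.048,"ty":-0.449},
  {"tx":0.048,"ty":-0.449},
])

```text
invalid input
```

```bash
python3 - <<'E'
from h import *
state(); im=shot('wrist','w1.png')
for n,P in[('catch',(*jig(0,.215),.21)),('lever',(.583,.236,.186)),('tip',(*env.get_obs()['tcp_pos'][:2],.316))]: print(n,np.round(P,3),proj(im,P).round(0))
E
```

```text
{'time_s': 1.9, 'tcp_pos': [0.5, -0.151, 0.33], 'tcp_rot': [3.141, 0.01, -0.001], 'contact_force': [0.286, 0.133, 0.164], 'opening': 0.05, 'grasp_force': 0.0, 'joint_positions': [0.202, 0.277, 0.002, 1.699, -0.0, 1.166, -1.36]}
catch [0.545 0.298 0.21 ] [-214.  182.]
lever [0.583 0.236 0.186] [-157.  127.]
tip [ 0.5   -0.151  0.316] [319. 313.]
```

View pics/w1.png

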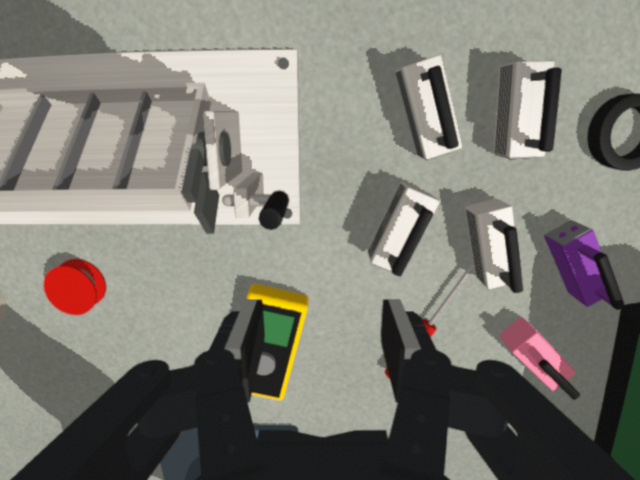

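Move refused, probably because every row needs all its keys. The picture still helps: four silver modules with handles at about (441,108), (542,110), (410,240) and (507,255), and the pin knob top at (275,203).

jog_arm([
  {"tx":0.048,"ty":-0.449,"tz":0,"twist":0,"grip":50},
  {"tx":0.048,"ty":-0.449,"tz":0,"twist":0,"grip":50},
  {"tx":0.048,"ty":-0.449,"tz":0,"twist":0,"grip":50},
  {"tx":0.048,"ty":-0.449,"tz":0,"twist":0,"grip":50},
  {"tx":0.048,"ty":-0.449,"tz":0,"twist":0,"grip":50},
  {"tx":0.048,"ty":-0.449,"tz":0,"twist":0,"grip":50},
  {"tx":0.048,"ty":-0.449,"tz":0,"twist":0,"grip":50},
  {"tx":0.048,"ty":-0.449,"tz":0,"twist":0,"grip":50},
  {"tx":0.048,"ty":-0.449,"tz":0,"twist":0,"grip":50},
  {"tx":0.048,"ty":-0.449,"tz":0,"twist":0,"grip":50},
  {"tx":0.048,"ty":-0.449,"tz":0,"twist":0,"grip":50},
  {"tx":0.048,"ty":-0.449,"tz":0,"twist":0,"grip":50},
  {"tx":0.048,"ty":-0.449,"tz":0,"twist":0,"grip":50},
  {"tx":0.048,"ty":-0.449,"tz":0,"twist":0,"grip":50},
  {"tx":0.048,"ty":-0.449,"tz":0,"twist":0,"grip":50},
])

```text
time_s: 3.2
tcp_pos: [0.5451, 0.2976, 0.3303]
tcp_rot: [3.141, 0.01, 0.0]
contact_force: [1.1, -0.9, 0.0]
opening: 0.0499
grasp_force: 0.0
```

```bash
python3 - <<'E'
from h import *
state(); im=shot('wrist','w2.png')
for n,P in[('catch',(*jig(0,.215),.21)),('lever',(.583,.236,.186))]: print(n,np.round(P,3),proj(im,P).round(0))
E
```

```text
{'time_s': 3.2, 'tcp_pos': [0.545, 0.298, 0.33], 'tcp_rot': [3.141, 0.01, 0.0], 'contact_force': [1.062, -0.855, 0.043], 'opening': 0.05, 'grasp_force': 0.0, 'joint_positions': [-0.475, 0.437, -0.161, 1.448, 0.072, 1.262, -2.207]}
catch [0.545 0.298 0.21 ] [320. 236.]
lever [0.583 0.236 0.186] [405. 177.]
```

View pics/w2.png

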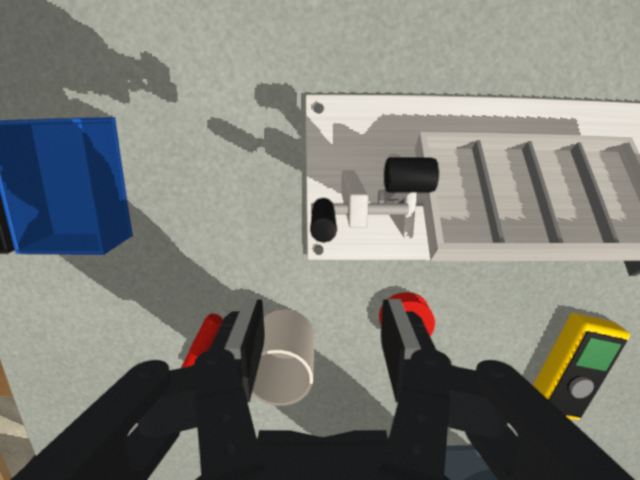

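The catch knob top is at (324,231) against a predicted (320,236), and the lever knob is at (411,175) against (405,177). Both are good to about 2 mm, so I'm descending onto the catch.

jog_arm([
  {"tx":0.001,"ty":0.001,"tz":0.05,"twist":0,"grip":40},
  {"tx":0.001,"ty":0.001,"tz":0.09,"twist":0,"grip":40},
  {"tx":0.001,"ty":0.001,"tz":0.11,"twist":0,"grip":40},
  {"tx":0.001,"ty":0.001,"tz":0.125,"twist":0,"grip":40},
  {"tx":0.001,"ty":0.001,"tz":0.14,"twist":0,"grip":40},
  {"tx":0.001,"ty":0.001,"tz":0.14,"twist":0,"grip":40},
  {"tx":0.001,"ty":0.001,"tz":0.14,"twist":0,"grip":10},
  {"tx":0.001,"ty":0.001,"tz":0.14,"twist":0,"grip":10},
  {"tx":0.001,"ty":0.001,"tz":0.14,"twist":0,"grip":10},
  {"tx":0.001,"ty":0.001,"tz":0.14,"twist":0,"grip":10},
  {"tx":0.001,"ty":0.001,"tz":0.14,"twist":0,"grip":10},
  {"tx":0.001,"ty":0.001,"tz":0.14,"twist":0,"grip":10},
  {"tx":0.001,"ty":0.001,"tz":0.14,"twist":0,"grip":10},
  {"tx":0.001,"ty":0.001,"tz":0.14,"twist":0,"grip":10},
], force=25)

```text
time_s: 4.42
tcp_pos: [0.5461, 0.2989, 0.1914]
tcp_rot: [-3.141, -0.014, -0.003]
contact_force: [0.4, -1.2, 7.1]
opening: 0.0185
grasp_force: 25.8
```

jog_arm([
  {"tx":0.001,"ty":-0.009,"tz":0,"twist":0,"grip":10},
  {"tx":0.001,"ty":-0.018,"tz":0,"twist":0,"grip":10},
  {"tx":0.001,"ty":-0.026,"tz":0,"twist":0,"grip":10},
  {"tx":0.001,"ty":-0.032,"tz":0,"twist":0,"grip":10},
  {"tx":0.001,"ty":-0.036,"tz":0,"twist":0,"grip":10},
  {"tx":0.001,"ty":-0.038,"tz":0,"twist":0,"grip":10},
  {"tx":0.001,"ty":-0.038,"tz":0,"twist":0,"grip":10},
  {"tx":0.001,"ty":-0.038,"tz":0,"twist":0,"grip":10},
])

```text
time_s: 5.08
tcp_pos: [0.5462, 0.3324, 0.1913]
tcp_rot: [3.136, 0.01, -0.001]
contact_force: [-5.8, -16.2, 15.1]
opening: 0.0188
grasp_force: 26.8
```

jog_arm([
  {"tx":0,"ty":0.004,"tz":0,"twist":0,"grip":45},
  {"tx":0,"ty":0.004,"tz":0,"twist":0,"grip":45},
  {"tx":0,"ty":0.004,"tz":0,"twist":0,"grip":45},
  {"tx":0,"ty":0.004,"tz":0,"twist":0,"grip":45},
  {"tx":0,"ty":0.004,"tz":-0.04,"twist":0,"grip":50},
  {"tx":0,"ty":0.004,"tz":-0.07,"twist":0,"grip":60},
  {"tx":0.02,"ty":0.05,"tz":-0.07,"twist":0,"grip":60},
  {"tx":0.038,"ty":0.09,"tz":-0.07,"twist":0,"grip":60},
  {"tx":0.038,"ty":0.1,"tz":-0.07,"twist":0,"grip":60},
  {"tx":0.038,"ty":0.1,"tz":-0.07,"twist":0,"grip":60},
  {"tx":0.038,"ty":0.1,"tz":-0.07,"twist":0,"grip":60},
])

```text
time_s: 6.0
tcp_pos: [0.5855, 0.236, 0.2602]
tcp_rot: [-3.141, -0.01, -0.0]
contact_force: [0.6, 1.2, 0.7]
opening: 0.06
grasp_force: 0.0
```

```bash
python3 - <<'E'
from h import *
state(); im=shot('wrist','w3.png')
f=im['frame'].astype(int)
m=((f.max(2)<60)).astype(np.uint8); m[270:]=0
n,l,st,ce=cv2.connectedComponentsWithStats(m)
for i in range(1,n):
    if st[i,4]>150: print(st[i],ce[i].round(1),onz(im,*ce[i],.192).round(4))
print(proj(im,(.583,.234,.186)))
E
```

```text
{'time_s': 6.0, 'tcp_pos': [0.586, 0.236, 0.26], 'tcp_rot': [-3.141, -0.01, -0.0], 'contact_force': [0.571, 1.188, 0.726], 'opening': 0.06, 'grasp_force': 0.0, 'joint_positions': [-0.364, 0.499, -0.151, 1.536, 0.08, 1.113, -2.096]}
[ 295  241   63   29 1741] [325.7 255.6] [0.5913 0.2328 0.192 ]
[323.49333489 265.06720835]
```

jog_arm([
  {"tx":-0.002,"ty":0.003,"tz":0.03,"twist":0,"grip":60},
  {"tx":-0.002,"ty":0.003,"tz":0.05,"twist":0,"grip":60},
  {"tx":-0.002,"ty":0.003,"tz":0.065,"twist":0,"grip":60},
  {"tx":-0.002,"ty":0.003,"tz":0.077,"twist":0,"grip":60},
  {"tx":-0.002,"ty":0.003,"tz":0.077,"twist":0,"grip":60},
  {"tx":-0.002,"ty":0.003,"tz":0.077,"twist":0,"grip":60},
  {"tx":-0.002,"ty":0.003,"tz":0.077,"twist":0,"grip":25},
  {"tx":-0.002,"ty":0.003,"tz":0.077,"twist":0,"grip":25},
  {"tx":-0.002,"ty":0.003,"tz":0.077,"twist":0,"grip":25},
  {"tx":-0.002,"ty":0.003,"tz":0.077,"twist":0,"grip":25},
  {"tx":-0.002,"ty":0.003,"tz":0.077,"twist":0,"grip":25},
  {"tx":-0.002,"ty":0.003,"tz":0.077,"twist":0,"grip":25},
  {"tx":-0.002,"ty":0.003,"tz":0.077,"twist":0,"grip":25},
  {"tx":-0.002,"ty":0.003,"tz":0.077,"twist":0,"grip":25},
], force=40)

```text
time_s: 7.22
tcp_pos: [0.5836, 0.234, 0.1846]
tcp_rot: [-3.141, -0.013, -0.003]
contact_force: [-0.3, -1.6, 6.5]
opening: 0.0352
grasp_force: 42.2
```

```bash
python3 - <<'E'
from h import *
o=state()
print((np.array(o['tcp_pos'])[:2]-jig(0,.152)).round(4))
# arc from 0.78-0.4 = .38 to -.4: offsets relative to the start
p0=np.array([.1*np.sin(.38),.1*np.cos(.38)])
for a in np.linspace(.38,-.4,9): print((np.array([.1*np.sin(a),.1*np.cos(a)])-p0).round(4))
E
```

```text
{'time_s': 7.217, 'tcp_pos': [0.584, 0.234, 0.185], 'tcp_rot': [-3.141, -0.013, -0.003], 'contact_force': [-0.331, -1.637, 6.453], 'opening': 0.035, 'grasp_force': 42.183, 'joint_positions': [-0.364, 0.561, -0.147, 1.644, 0.097, 0.941, -2.109]}
[ 0.038 -0.001]
[0. 0.]
[-0.0092  0.0032]
[-0.0187  0.0054]
[-0.0284  0.0068]
[-0.0381  0.0071]
[-0.0478  0.0066]
[-0.0574  0.005 ]
[-0.0669  0.0026]
[-0.076  -0.0008]
```

jog_arm([
  {"tx":-0.009,"ty":0,"tz":-0.003,"twist":0,"grip":25},
  {"tx":-0.019,"ty":0,"tz":-0.0055,"twist":0,"grip":25},
  {"tx":-0.0285,"ty":0,"tz":-0.007,"twist":0,"grip":25},
  {"tx":-0.038,"ty":0,"tz":-0.007,"twist":0,"grip":25},
  {"tx":-0.048,"ty":0,"tz":-0.0065,"twist":0,"grip":25},
  {"tx":-0.0575,"ty":0,"tz":-0.005,"twist":0,"grip":25},
  {"tx":-0.067,"ty":0,"tz":-0.0025,"twist":0,"grip":25},
  {"tx":-0.073,"ty":0,"tz":-0.0005,"twist":0,"grip":25},
  {"tx":-0.077,"ty":0,"tz":0.001,"twist":0,"grip":25},
  {"tx":-0.077,"ty":0,"tz":0.001,"twist":0,"grip":25},
  {"tx":-0.077,"ty":0,"tz":0.001,"twist":0,"grip":25},
  {"tx":-0.077,"ty":0,"tz":0.001,"twist":0,"grip":25},
])

```text
time_s: 8.22
tcp_pos: [0.5084, 0.2337, 0.1842]
tcp_rot: [-3.14, -0.013, -0.009]
contact_force: [2.7, -0.9, 6.8]
opening: 0.0352
grasp_force: 41.5
```

```bash
python3 - <<'E'
from h import *
state()
t=shot('top');s=shot('scene')
a=cv2.resize(t['frame'][165:255,140:310],(800,424),interpolation=3)[:300]
b=cv2.resize(s['frame'][235:335,310:510],(800,400),interpolation=3)[:300]
cv2.imwrite('pics/c3.png',np.vstack([a,b]))
# predicted rim corners when level
for x in(-.066,.066):
  for y in(-.116,.116):
    P=(*jig(x,y),.117); u=proj(t,P);v=proj(s,P); print(x,y,((u-[140,165])*[800/170,424/90]).round(0),((v-[310,235])*4+[0,300]).round(0))
E
```

```text
{'time_s': 8.217, 'tcp_pos': [0.508, 0.234, 0.184], 'tcp_rot': [-3.14, -0.013, -0.009], 'contact_force': [2.715, -0.887, 6.766], 'opening': 0.035, 'grasp_force': 41.499, 'joint_positions': [-0.41, 0.467, -0.155, 1.83, 0.095, 0.846, -2.173]}
-0.066 -0.116 [610. 283.] [208. 382.]
-0.066 0.116 [223. 272.] [570. 434.]
0.066 -0.116 [620.  71.] [176. 544.]
0.066 0.116 [239.  61.] [567. 605.]
```

View pics/c3.png

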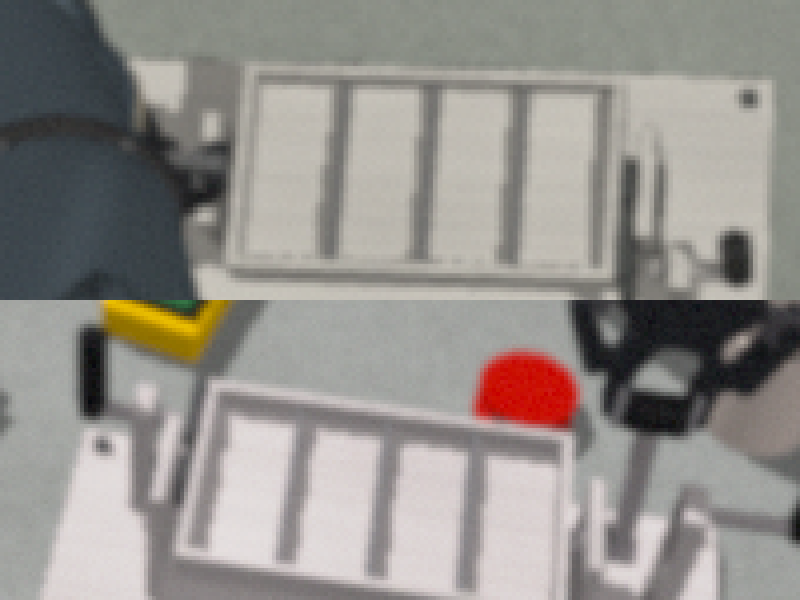

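```bash
python3 - <<'E'
from h import *
t=shot('top');s=shot('scene')
# sub-pixel: refine corners from grey gradients around hand picks
ft=lambda p:np.array([140+p[0]*170/800,165+p[1]*90/424])
fs=lambda p:np.array([310+p[0]/4,235+(p[1]-300)/4])
for n,a,b in[('n+',(227,267),(573,432)),('n-',(616,280),(210,380)),('f-',(625,80),(176,556)),('f+',(243,63),(565,612))]:
    print(n,tri(t,ft(a),s,fs(b)).round(4), onz(t,*ft(a),.117).round(4)[:2])
cv2.imwrite('pics/c4.png',np.hstack([cv2.resize(t['frame'][170:232,255:300],(400,551),interpolation=3),cv2.resize(s['frame'][250:325,340:395],(400,545),interpolation=3).copy() if 0 else cv2.resize(s['frame'][250:325,345:400],(400,551),interpolation=3)]))
E
```

```text
n+ [0.4821 0.1973 0.1215] [0.4831 0.1964]
n- [ 0.483  -0.0349  0.1194] [ 0.4839 -0.0371]
f- [ 0.6129 -0.0333  0.1029] [ 0.6088 -0.036 ]
f+ [0.6128 0.1991 0.1106] [0.6108 0.1972]
```

View pics/c4.png

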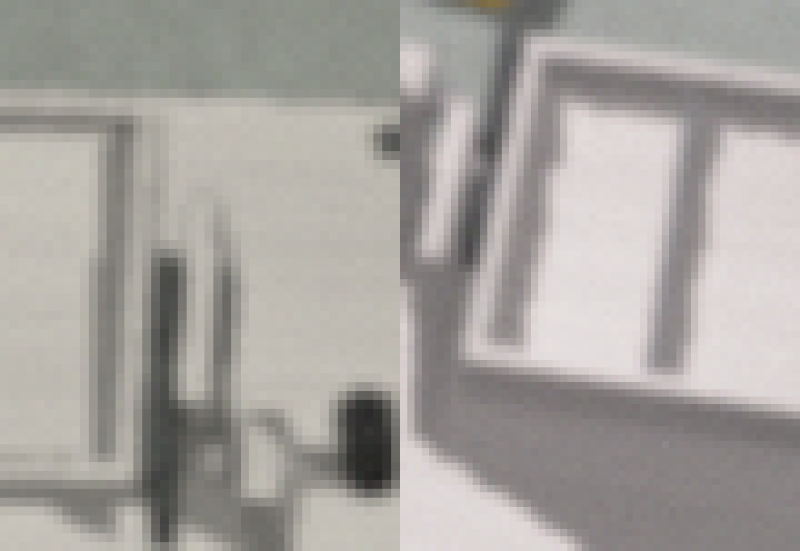

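The corners suggest the tray is still about 0.05–0.1 rad from level, far edge low. I'll release the lever and look from straight above the tray, where the ratio of the near and far edge lengths shows the tilt.

jog_arm([
  {"tx":0,"ty":0,"tz":0,"twist":0,"grip":60},
  {"tx":0,"ty":0,"tz":0,"twist":0,"grip":60},
  {"tx":0,"ty":0,"tz":0,"twist":0,"grip":60},
  {"tx":0,"ty":0,"tz":0,"twist":0,"grip":60},
  {"tx":0,"ty":0,"tz":-0.04,"twist":0,"grip":60},
  {"tx":0,"ty":0,"tz":-0.08,"twist":0,"grip":60},
  {"tx":0.02,"ty":0.04,"tz":-0.1,"twist":0,"grip":60},
  {"tx":0.02,"ty":0.08,"tz":-0.1,"twist":0,"grip":60},
  {"tx":0.02,"ty":0.12,"tz":-0.1,"twist":0,"grip":60},
  {"tx":0.02,"ty":0.15,"tz":-0.1,"twist":0,"grip":60},
  {"tx":0.02,"ty":0.15,"tz":-0.1,"twist":0,"grip":60},
  {"tx":0.02,"ty":0.15,"tz":-0.1,"twist":0,"grip":60},
  {"tx":0.02,"ty":0.15,"tz":-0.1,"twist":0,"grip":60},
])

```text
time_s: 9.5
tcp_pos: [0.5273, 0.0841, 0.2823]
tcp_rot: [-3.141, -0.014, 0.0]
contact_force: [0.4, 0.8, -0.8]
opening: 0.0599
grasp_force: 0.0
```

```bash
python3 - <<'E'
from h import *
state(); im=shot('wrist','w4.png')
for x in(-.066,.066):
  for y in(-.116,.116): print(x,y,proj(im,(*jig(x,y),.117)).round(1))
E
```

```text
{'time_s': 9.5, 'tcp_pos': [0.527, 0.084, 0.282], 'tcp_rot': [-3.141, -0.014, 0.0], 'contact_force': [0.388, 0.809, -0.847], 'opening': 0.06, 'grasp_force': 0.0, 'joint_positions': [-0.154, 0.333, -0.126, 1.75, 0.046, 1.061, -1.858]}
-0.066 -0.116 [457.5 270.8]
-0.066 0.116 [187.1 270.7]
0.066 -0.116 [476.7 109.1]
0.066 0.116 [168.1 109. ]
```

View pics/w4.png

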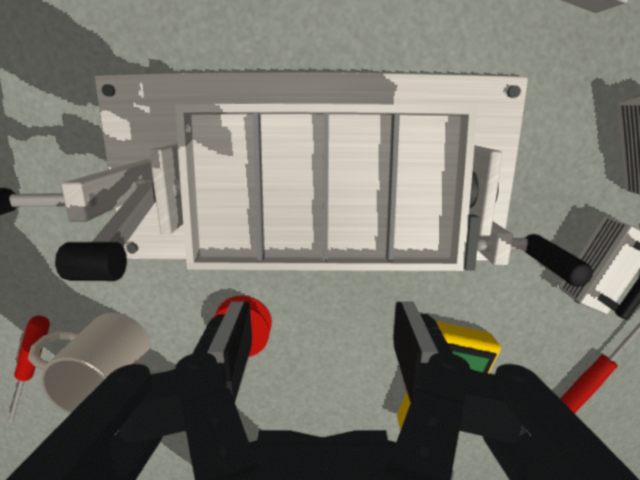

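Outer rim corners in w4 are near (187,269) and (462,270), far (177,105) and (472,103). The far edge is lower than level, so I'll fit the tilt.

```bash
cat >> h.py <<'E'
from scipy.optimize import least_squares
def tilt(im,px,j=None):
    """px: near+y, near-y, far+y, far-y outer rim corners"""
    def f(q):
        th,dx,dy,yw=q;r=[]
        for (x,y),p in zip([(-.066,.116),(-.066,-.116),(.066,.116),(.066,-.116)],px):
            a=x*np.cos(th)+.022*np.sin(th);z=.095-x*np.sin(th)+.022*np.cos(th)
            c,s=np.cos(yw),np.sin(yw)
            r+=list(proj(im,(J[0]+dx+c*a-s*y,J[1]+dy+s*a+c*y,z))-p)
        return r
    s=least_squares(f,[0,0,0,JY]);print('tilt %.3f dx %.4f dy %.4f yaw %.4f'%tuple(s.x),np.round(s.fun,1))
E
python3 - <<'E'
from h import *
im=env.get_image('wrist')
g=im['frame'].astype(int).sum(2)//3
for c in(215,290,350,420): print('col',c,'far',g[96:120,c].tolist(),'near',g[256:276,c].tolist())
for r in(112,262): print('row',r,g[r,170:200].tolist(),g[r,455:485].tolist())
tilt(im,[(187,269),(462,270),(177,105),(472,103)])
E
```

```text
col 215 far [120, 119, 118, 117, 118, 119, 126, 140, 137, 130, 129, 128, 128, 129, 129, 120, 95, 88, 108, 126, 130, 129, 131, 132] near [110, 100, 94, 92, 91, 104, 138, 174, 187, 190, 190, 189, 183, 162, 146, 141, 141, 141, 143, 143]
col 290 far [123, 124, 122, 121, 122, 121, 131, 162, 193, 201, 201, 201, 201, 201, 197, 174, 140, 136, 175, 200, 203, 203, 207, 209] near [116, 106, 96, 95, 92, 98, 124, 168, 189, 194, 194, 194, 193, 180, 156, 140, 138, 140, 141, 142]
col 350 far [121, 122, 121, 121, 120, 119, 123, 145, 179, 200, 204, 205, 204, 205, 202, 186, 151, 134, 163, 192, 200, 201, 203, 206] near [117, 109, 100, 95, 94, 95, 112, 154, 189, 202, 204, 205, 205, 198, 176, 151, 137, 135, 136, 138]
col 420 far [205, 203, 200, 197, 194, 193, 195, 197, 201, 204, 205, 204, 204, 205, 205, 204, 189, 152, 132, 161, 198, 207, 206, 205] near [120, 115, 105, 98, 96, 95, 102, 138, 189, 211, 215, 215, 215, 209, 187, 155, 140, 136, 137, 140]
row 112 [120, 120, 120, 120, 120, 121, 124, 126, 128, 129, 128, 128, 127, 126, 118, 106, 102, 101, 101, 101, 101, 101, 100, 98, 99, 100, 99, 97, 98, 98] [197, 196, 197, 196, 196, 196, 197, 196, 196, 196, 196, 197, 196, 198, 197, 198, 199, 199, 198, 199, 199, 198, 198, 200, 200, 201, 200, 201, 200, 200]
row 262 [142, 143, 142, 143, 143, 142, 141, 140, 138, 138, 136, 138, 140, 142, 143, 145, 152, 173, 189, 193, 193, 192, 192, 185, 169, 157, 153, 152, 152, 152] [104, 113, 147, 193, 216, 221, 221, 221, 211, 160, 91, 55, 70, 84, 87, 88, 88, 89, 88, 88, 93, 108, 135, 145, 146, 145, 143, 141, 140, 139]
tilt 0.153 dx 0.0010 dy -0.0010 yaw 0.0128 [-2.3  1.1  2.5 -0.5 -2.3 -0.5  2.1  1. ]
```

```bash
python3 - <<'E'
from h import *
im=env.get_image('wrist');f=im['frame'].astype(int)
m=(f.max(2)<60).astype(np.uint8)
k=m[230:300,40:135];n,l,st,ce=cv2.connectedComponentsWithStats(k);i=1+np.argmax(st[1:,4]);x,y,w,h,a=st[i]
c=(40+x+w/2-.5,230+y+h/2-.5);print(c,w,h,'knob',onz(im,*c,.189).round(4),'level expects',jig(-.0389,.152).round(4))
# plate corner screws for jig x/y at z=.012: all three/four visible
for q in[(109,90),(513,91),(133,247)]: print(q,onz(im,*q,.012).round(4))
# plate edges
g=f.sum(2)//3
print('plate left col at row100',g[100,88:105].tolist(),'right row 120',g[120,515:535].tolist(),'far',g[64:82,450].tolist())
E
```

```text
(np.float64(92.0), np.float64(260.0)) 71 39 knob [0.5181 0.2339 0.189 ] level expects [0.5067 0.2346]
(109, 90) [0.6317 0.302  0.012 ]
(513, 91) [ 0.6347 -0.1083  0.012 ]
(133, 247) [0.4618 0.3006 0.012 ]
plate left col at row100 [87, 89, 88, 87, 86, 86, 85, 85, 85, 88, 95, 107, 116, 119, 118, 118, 117] right row 120 [202, 203, 202, 202, 202, 202, 201, 190, 163, 147, 142, 141, 139, 139, 140, 140, 141, 142, 141, 141] far [140, 139, 139, 138, 138, 138, 139, 131, 103, 94, 118, 164, 190, 198, 200, 200, 203, 205]
```

The knob is at x = 0.518 where level expects about 0.507, so the tilt is about 0.12 rad. I'll regrasp and move it 11 mm further.

jog_arm([
  {"tx":-0.009,"ty":-0.04,"tz":-0.01,"twist":0,"grip":60},
  {"tx":-0.009,"ty":-0.08,"tz":0,"twist":0,"grip":60},
  {"tx":-0.009,"ty":-0.12,"tz":0,"twist":0,"grip":60},
  {"tx":-0.009,"ty":-0.15,"tz":0.0,"twist":0,"grip":60},
  {"tx":-0.009,"ty":-0.15,"tz":0.0,"twist":0,"grip":60},
  {"tx":-0.009,"ty":-0.15,"tz":0.04,"twist":0,"grip":60},
  {"tx":-0.009,"ty":-0.15,"tz":0.07,"twist":0,"grip":60},
  {"tx":-0.009,"ty":-0.15,"tz":0.09,"twist":0,"grip":60},
  {"tx":-0.009,"ty":-0.15,"tz":0.096,"twist":0,"grip":60},
  {"tx":-0.009,"ty":-0.15,"tz":0.096,"twist":0,"grip":60},
  {"tx":-0.009,"ty":-0.15,"tz":0.096,"twist":0,"grip":25},
  {"tx":-0.009,"ty":-0.15,"tz":0.096,"twist":0,"grip":25},
  {"tx":-0.009,"ty":-0.15,"tz":0.096,"twist":0,"grip":25},
  {"tx":-0.009,"ty":-0.15,"tz":0.096,"twist":0,"grip":25},
  {"tx":-0.009,"ty":-0.15,"tz":0.096,"twist":0,"grip":25},
  {"tx":-0.009,"ty":-0.15,"tz":0.096,"twist":0,"grip":25},
  {"tx":-0.009,"ty":-0.15,"tz":0.096,"twist":0,"grip":25},
])

```text
time_s: 11.07
tcp_pos: [0.5178, 0.2338, 0.188]
tcp_rot: [-3.14, -0.014, -0.004]
contact_force: [-0.8, -0.5, 6.9]
opening: 0.0357
grasp_force: 41.1
```

jog_arm([
  {"tx":-0.006,"ty":0,"tz":0.001,"twist":0,"grip":25},
  {"tx":-0.0115,"ty":0,"tz":0.003,"twist":0,"grip":25},
  {"tx":-0.0115,"ty":0,"tz":0.003,"twist":0,"grip":25},
  {"tx":-0.0115,"ty":0,"tz":0.003,"twist":0,"grip":25},
  {"tx":-0.0115,"ty":0,"tz":0.003,"twist":0,"grip":25},
  {"tx":-0.0115,"ty":0,"tz":0.003,"twist":0,"grip":25},
  {"tx":-0.0115,"ty":0,"tz":0.003,"twist":0,"grip":60},
  {"tx":-0.0115,"ty":0,"tz":0.003,"twist":0,"grip":60},
  {"tx":-0.0115,"ty":0,"tz":0.003,"twist":0,"grip":60},
  {"tx":-0.0115,"ty":0,"tz":0.003,"twist":0,"grip":60},
  {"tx":-0.0115,"ty":0,"tz":-0.03,"twist":0,"grip":60},
  {"tx":-0.0115,"ty":0,"tz":-0.07,"twist":0,"grip":60},
  {"tx":-0.002,"ty":0.04,"tz":-0.096,"twist":0,"grip":60},
  {"tx":0.009,"ty":0.08,"tz":-0.096,"twist":0,"grip":60},
  {"tx":0.009,"ty":0.12,"tz":-0.096,"twist":0,"grip":60},
  {"tx":0.009,"ty":0.15,"tz":-0.096,"twist":0,"grip":60},
  {"tx":0.009,"ty":0.15,"tz":-0.096,"twist":0,"grip":60},
  {"tx":0.009,"ty":0.15,"tz":-0.096,"twist":0,"grip":60},
  {"tx":0.009,"ty":0.15,"tz":-0.096,"twist":0,"grip":60},
])

```text
time_s: 12.65
tcp_pos: [0.5272, 0.0841, 0.2823]
tcp_rot: [-3.141, -0.014, 0.0]
contact_force: [0.6, 1.3, -0.0]
opening: 0.0599
grasp_force: 0.0
```

```bash
cat >> h.py <<'E'
def knob(im,box):
    f=im['frame'].astype(int);m=(f.max(2)<60).astype(np.uint8);x0,x1,y0,y1=box
    n,l,st,ce=cv2.connectedComponentsWithStats(np.ascontiguousarray(m[y0:y1,x0:x1]));i=1+np.argmax(st[1:,4]);x,y,w,h,a=st[i]
    return (x0+x+w/2-.5,y0+y+h/2-.5),w,h
E
python3 - <<'E'
from h import *
state(); im=shot('wrist','w5.png')
c,w,h=knob(im,(40,135,230,310));print(c,w,h,onz(im,*c,.187).round(4))
g=im['frame'].astype(int).sum(2)//3
for col in(215,290,350): print('col',col,'far',g[90:125,col].tolist(),'near',g[256:285,col].tolist())
for r in(105,112,120,262,267): print('row',r,g[r,155:200].tolist(),g[r,455:485].tolist())
cc,w,h=knob(im,(500,640,200,310));print('pin',cc,w,h)
E
```

```text
{'time_s': 12.65, 'tcp_pos': [0.527, 0.084, 0.282], 'tcp_rot': [-3.141, -0.014, 0.0], 'contact_force': [0.602, 1.335, -0.023], 'opening': 0.06, 'grasp_force': 0.0, 'joint_positions': [-0.151, 0.333, -0.131, 1.75, 0.048, 1.061, -1.86]}
(np.float64(95.5), np.float64(270.0)) 68 39 [0.5104 0.2334 0.187 ]
col 215 far [122, 120, 121, 121, 122, 120, 119, 119, 118, 117, 118, 118, 119, 119, 118, 123, 130, 127, 122, 121, 122, 122, 123, 121, 117, 123, 124, 123, 124, 125, 126, 125, 126, 128, 128] near [101, 98, 98, 95, 95, 104, 132, 169, 188, 190, 191, 190, 184, 164, 146, 141, 142, 143, 143, 144, 145, 143, 143, 142, 143, 143, 144, 145, 146]
col 290 far [124, 125, 123, 121, 122, 122, 122, 125, 123, 120, 121, 119, 121, 121, 128, 155, 184, 196, 199, 199, 199, 199, 196, 190, 195, 201, 201, 199, 203, 207, 206, 205, 206, 208, 208] near [103, 99, 97, 96, 95, 96, 116, 162, 188, 194, 194, 194, 189, 173, 149, 137, 137, 139, 140, 142, 143, 144, 143, 141, 139, 139, 137, 137, 138]
col 350 far [121, 124, 124, 122, 121, 120, 120, 122, 122, 120, 119, 118, 119, 121, 126, 149, 181, 202, 205, 205, 205, 206, 205, 2
[... 1444 characters left out ...]
2, 142, 142, 142, 139, 139, 138, 138, 138, 139, 141, 143, 142, 143, 141, 141, 157, 184, 193, 194, 194, 195, 192, 180, 160, 145, 140, 140] [202, 219, 222, 218, 191, 147, 100, 62, 57, 75, 86, 89, 88, 90, 90, 90, 90, 98, 123, 137, 140, 142, 143, 144, 145, 143, 142, 139, 138, 138]
row 267 [143, 143, 143, 142, 142, 143, 141, 140, 139, 137, 138, 138, 141, 141, 143, 143, 144, 143, 143, 142, 144, 145, 145, 145, 143, 142, 143, 144, 144, 143, 140, 137, 137, 146, 167, 184, 189, 189, 190, 189, 189, 190, 190, 190, 190] [218, 218, 218, 211, 173, 123, 79, 57, 70, 83, 89, 88, 88, 89, 89, 89, 94, 111, 134, 139, 139, 138, 137, 138, 139, 140, 141, 141, 140, 142]
pin (np.float64(572.0), np.float64(260.0)) 95 73
```

jog_arm([
  {"tx":-0.029,"ty":0.192,"tz":0.02,"twist":0,"grip":40},
  {"tx":-0.029,"ty":0.192,"tz":0.02,"twist":0,"grip":40},
  {"tx":-0.029,"ty":0.192,"tz":0.02,"twist":0,"grip":40},
  {"tx":-0.029,"ty":0.192,"tz":0.02,"twist":0,"grip":40},
  {"tx":-0.029,"ty":0.192,"tz":0.02,"twist":0,"grip":40},
  {"tx":-0.029,"ty":0.192,"tz":0.02,"twist":0,"grip":40},
  {"tx":-0.029,"ty":0.192,"tz":0.02,"twist":0,"grip":40},
  {"tx":-0.029,"ty":0.192,"tz":0.02,"twist":0,"grip":40},
  {"tx":-0.029,"ty":0.192,"tz":0.02,"twist":0,"grip":40},
])

```text
time_s: 13.45
tcp_pos: [0.5007, -0.1065, 0.2623]
tcp_rot: [-3.141, -0.019, -0.0]
contact_force: [0.1, 1.1, -0.4]
opening: 0.0399
grasp_force: 0.0
```

```bash
python3 - <<'E'
from h import *
state(); im=shot('wrist','w6.png')
print('pred top',proj(im,(.5,-.108,.165)),'bottom',proj(im,(.5,-.108,.09)))
f=im['frame'].astype(int);m=(f.max(2)<70)
for r in range(190,290,8): x=np.where(m[r,270:380])[0]; print(r,(x.min()+270,x.max()+270,len(x)) if len(x) else None)
E
```

```text
{'time_s': 13.45, 'tcp_pos': [0.501, -0.107, 0.262], 'tcp_rot': [-3.141, -0.019, -0.0], 'contact_force': [0.117, 1.148, -0.35], 'opening': 0.04, 'grasp_force': 0.0, 'joint_positions': [0.168, 0.317, -0.067, 1.835, 0.024, 0.99, -1.467]}
pred top [322.66219909 248.47514404] bottom [322.58068076 217.20497802]
190 None
198 None
206 None
214 (np.int64(316), np.int64(333), 18)
222 (np.int64(313), np.int64(335), 23)
230 (np.int64(313), np.int64(337), 25)
238 (np.int64(312), np.int64(338), 27)
246 (np.int64(311), np.int64(339), 29)
254 (np.int64(313), np.int64(337), 25)
262 None
270 None
278 None
286 None
```

View pics/w6.png

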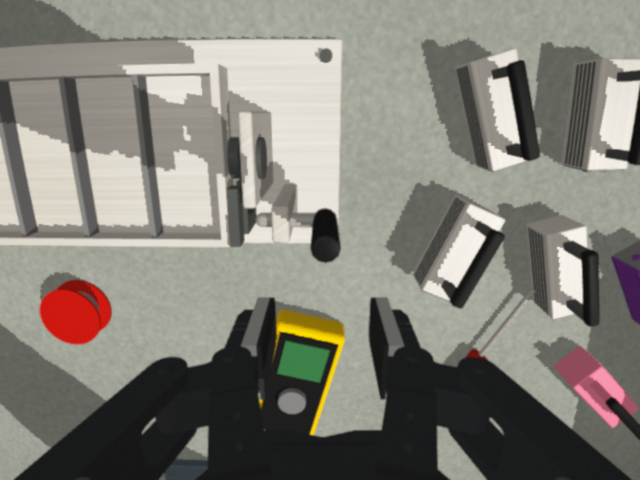

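The pin knob top is at (325,247), within 1.5 mm of the prediction. Descending, gripping, then pushing.

jog_arm([
  {"tx":0,"ty":0.0025,"tz":0.04,"twist":0,"grip":40},
  {"tx":0,"ty":0.0025,"tz":0.075,"twist":0,"grip":40},
  {"tx":0,"ty":0.0025,"tz":0.1,"twist":0,"grip":40},
  {"tx":0,"ty":0.0025,"tz":0.114,"twist":0,"grip":40},
  {"tx":0,"ty":0.0025,"tz":0.114,"twist":0,"grip":40},
  {"tx":0,"ty":0.0025,"tz":0.114,"twist":0,"grip":10},
  {"tx":0,"ty":0.0025,"tz":0.114,"twist":0,"grip":10},
  {"tx":0,"ty":0.0025,"tz":0.114,"twist":0,"grip":10},
  {"tx":0,"ty":0.0025,"tz":0.114,"twist":0,"grip":10},
  {"tx":0,"ty":0.0025,"tz":0.114,"twist":0,"grip":10},
  {"tx":0,"ty":0.0025,"tz":0.114,"twist":0,"grip":10},
  {"tx":0,"ty":0.0025,"tz":0.114,"twist":0,"grip":10},
])

```text
time_s: 14.5
tcp_pos: [0.5006, -0.1088, 0.1493]
tcp_rot: [-3.139, -0.018, -0.002]
contact_force: [1.1, 8.2, -6.5]
opening: 0.019
grasp_force: 39.3
```

jog_arm([
  {"tx":0,"ty":-0.004,"tz":0,"twist":0,"grip":10},
  {"tx":0,"ty":-0.008,"tz":0,"twist":0,"grip":10},
  {"tx":0,"ty":-0.012,"tz":0,"twist":0,"grip":10},
  {"tx":0,"ty":-0.014,"tz":0,"twist":0,"grip":10},
  {"tx":0,"ty":-0.014,"tz":0,"twist":0,"grip":10},
  {"tx":0,"ty":-0.014,"tz":0,"twist":0,"grip":10},
])

```text
time_s: 15.0
tcp_pos: [0.5007, -0.0976, 0.1492]
tcp_rot: [3.141, 0.014, 0.003]
contact_force: [-1.3, -2.5, 4.6]
opening: 0.019
grasp_force: 40.3
```

jog_arm([
  {"tx":0,"ty":-0.004,"tz":0,"twist":0,"grip":10},
  {"tx":0,"ty":-0.008,"tz":0,"twist":0,"grip":10},
  {"tx":0,"ty":-0.012,"tz":0,"twist":0,"grip":10},
  {"tx":0,"ty":-0.014,"tz":0,"twist":0,"grip":10},
  {"tx":0,"ty":-0.015,"tz":0,"twist":0,"grip":10},
  {"tx":0,"ty":-0.015,"tz":0,"twist":0,"grip":10},
])

```text
time_s: 15.5
tcp_pos: [0.5006, -0.0833, 0.1492]
tcp_rot: [3.14, 0.013, 0.003]
contact_force: [0.6, -5.7, 4.6]
opening: 0.0189
grasp_force: 40.7
```

jog_arm([
  {"tx":0,"ty":-0.003,"tz":0,"twist":0,"grip":10},
  {"tx":0,"ty":-0.004,"tz":0,"twist":0,"grip":10},
  {"tx":0,"ty":-0.004,"tz":0,"twist":0,"grip":10},
  {"tx":0,"ty":-0.004,"tz":0,"twist":0,"grip":10},
])

```text
time_s: 15.83
tcp_pos: [0.5006, -0.0828, 0.1492]
tcp_rot: [3.137, 0.008, 0.004]
contact_force: [1.2, -18.7, 3.0]
opening: 0.0187
grasp_force: 40.8
```

Pin is fully in: 26 mm of travel, then a firm stop. Now releasing and moving to a survey point above the modules.

jog_arm([
  {"tx":0,"ty":0.004,"tz":0,"twist":0,"grip":40},
  {"tx":0,"ty":0.004,"tz":0,"twist":0,"grip":40},
  {"tx":0,"ty":0.004,"tz":0,"twist":0,"grip":40},
  {"tx":0,"ty":0.004,"tz":0,"twist":0,"grip":40},
  {"tx":0,"ty":0.004,"tz":-0.04,"twist":0,"grip":40},
  {"tx":0,"ty":0.004,"tz":-0.08,"twist":0,"grip":40},
  {"tx":0,"ty":0.004,"tz":-0.12,"twist":0,"grip":40},
  {"tx":-0.01,"ty":0.05,"tz":-0.16,"twist":0,"grip":40},
  {"tx":-0.03,"ty":0.09,"tz":-0.18,"twist":0,"grip":40},
  {"tx":-0.03,"ty":0.13,"tz":-0.18,"twist":0,"grip":40},
  {"tx":-0.03,"ty":0.17,"tz":-0.18,"twist":0,"grip":40},
  {"tx":-0.03,"ty":0.21,"tz":-0.18,"twist":0,"grip":40},
  {"tx":-0.03,"ty":0.22,"tz":-0.18,"twist":0,"grip":40},
  {"tx":-0.03,"ty":0.22,"tz":-0.18,"twist":0,"grip":40},
  {"tx":-0.03,"ty":0.22,"tz":-0.18,"twist":0,"grip":40},
])

```text
time_s: 17.08
tcp_pos: [0.4714, -0.2996, 0.3278]
tcp_rot: [-3.141, -0.01, 0.001]
contact_force: [-0.1, 0.8, -0.8]
opening: 0.0399
grasp_force: 0.0
```

```bash
cat >> h.py <<'E'
def handles(im,maxrow=300,z=.083):
    """dark elongated handle bars on top of silver modules"""
    f=im['frame'];hsv=cv2.cvtColor(f,cv2.COLOR_BGR2HSV)
    m=(f.max(2)<55).astype(np.uint8);m[maxrow:]=0
    n,l,st,ce=cv2.connectedComponentsWithStats(m)
    for i in range(1,n):
        if st[i,4]<200: continue
        (c,(w,h),a)=cv2.minAreaRect(np.argwhere(l==i)[:,::-1].astype(np.float32))
        b=cv2.boxPoints((c,(w,h),a))
        P=[onz(im,*q,z)[:2] for q in b]
        e=[P[1]-P[0],P[2]-P[1]];L=max(e,key=np.linalg.norm);W=min(e,key=np.linalg.norm)
        print('px',np.round(c,0),'xy',np.mean(P,0).round(4),'yaw %.1f'%((np.degrees(np.arctan2(L[1],L[0]))+90)%180-90),'L %.3f W %.3f'%(np.linalg.norm(L),np.linalg.norm(W)),'r %.3f'%np.linalg.norm(np.mean(P,0)))
E
python3 - <<'E'
from h import *
state(); im=shot('wrist','w7.png'); handles(im)
E
```

```text
{'time_s': 17.083, 'tcp_pos': [0.471, -0.3, 0.328], 'tcp_rot': [-3.141, -0.01, 0.001], 'contact_force': [-0.07, 0.801, -0.827], 'opening': 0.04, 'grasp_force': 0.0, 'joint_positions': [0.459, 0.337, 0.033, 1.618, -0.012, 1.188, -1.07]}
px [289.  73.] xy [ 0.5873 -0.2696] yaw 19.5 L 0.077 W 0.009 r 0.646
px [402.  74.] xy [ 0.5881 -0.3735] yaw 3.8 L 0.076 W 0.014 r 0.697
px [515.  98.] xy [ 0.5693 -0.4844] yaw -69.8 L 0.080 W 0.069 r 0.747
px [ 80. 179.] xy [ 0.4899 -0.0512] yaw -79.0 L 0.075 W 0.023 r 0.493
px [273. 214.] xy [ 0.4519 -0.2499] yaw -22.2 L 0.081 W 0.009 r 0.516
px [381. 233.] xy [ 0.4327 -0.3633] yaw 16.7 L 0.082 W 0.009 r 0.565
px [491. 259.] xy [ 0.404  -0.4846] yaw 33.9 L 0.081 W 0.011 r 0.631
px [582. 288.] xy [ 0.3687 -0.6004] yaw 89.7 L 0.138 W 0.028 r 0.705
px [156. 290.] xy [ 0.3645 -0.1154] yaw -89.2 L 0.057 W 0.021 r 0.382
```

View pics/w7.png

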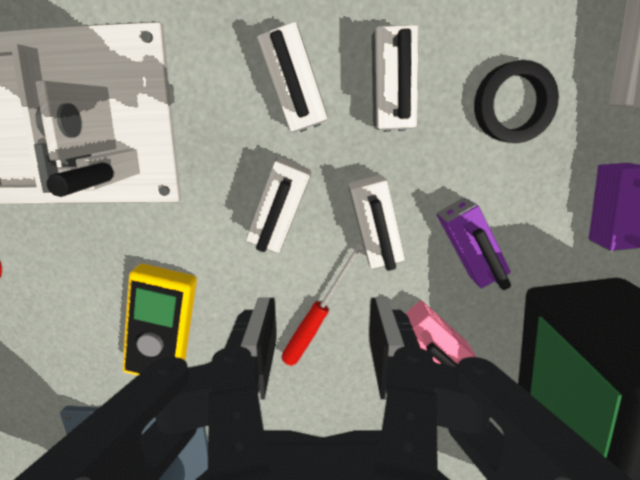

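A clear view of the four silver modules: handles at pixels A (273,214), B (381,233), C (289,73) and D (402,74), and their poses are computed. A goes first, into bay 1.

```bash
python3 - <<'E'
from h import *
goal(.4519,-.2499,.073,-22.2)
# from grasp at A to bay1, tool frame with yaw -22.2
def T(yaw): a=np.radians(yaw); return np.array([[np.cos(a),np.sin(a),0],[np.sin(a),-np.cos(a),0],[0,0,-1]])
goal(.547,.1645,.30,.5,(np.array([.4519,-.2499,.073]),T(-22.2)))
E
```

```text
tx -0.0195 ty -0.0479 tz 0.2550 twist 0.2522 rows~6
tx -0.0685 ty -0.4196 tz -0.2270 twist -0.2522 rows~12
```

jog_arm([
  {"tx":-0.0195,"ty":-0.048,"tz":0.04,"twist":0.252,"grip":45},
  {"tx":-0.0195,"ty":-0.048,"tz":0.08,"twist":0.252,"grip":45},
  {"tx":-0.0195,"ty":-0.048,"tz":0.12,"twist":0.252,"grip":45},
  {"tx":-0.0195,"ty":-0.048,"tz":0.15,"twist":0.252,"grip":45},
  {"tx":-0.0195,"ty":-0.048,"tz":0.17,"twist":0.252,"grip":45},
  {"tx":-0.0195,"ty":-0.048,"tz":0.2,"twist":0.252,"grip":45},
  {"tx":-0.0195,"ty":-0.048,"tz":0.23,"twist":0.252,"grip":45},
  {"tx":-0.0195,"ty":-0.048,"tz":0.25,"twist":0.252,"grip":45},
  {"tx":-0.0195,"ty":-0.048,"tz":0.255,"twist":0.252,"grip":45},
  {"tx":-0.0195,"ty":-0.048,"tz":0.255,"twist":0.252,"grip":45},
  {"tx":-0.0195,"ty":-0.048,"tz":0.255,"twist":0.252,"grip":0},
  {"tx":-0.0195,"ty":-0.048,"tz":0.255,"twist":0.252,"grip":0},
  {"tx":-0.0195,"ty":-0.048,"tz":0.255,"twist":0.252,"grip":0},
  {"tx":-0.0195,"ty":-0.048,"tz":0.255,"twist":0.252,"grip":0},
  {"tx":-0.0195,"ty":-0.048,"tz":0.255,"twist":0.252,"grip":0},
  {"tx":-0.0195,"ty":-0.048,"tz":0.255,"twist":0.252,"grip":0},
  {"tx":-0.0195,"ty":-0.048,"tz":0.255,"twist":0.252,"grip":0},
  {"tx":-0.0195,"ty":-0.048,"tz":0.255,"twist":0.252,"grip":0},
], force=50)

```text
time_s: 18.63
tcp_pos: [0.4529, -0.2505, 0.0748]
tcp_rot: [-3.083, 0.603, -0.004]
contact_force: [1.7, 3.5, 8.1]
opening: 0.0113
grasp_force: 49.3
```

jog_arm([
  {"tx":0,"ty":0,"tz":-0.03,"twist":0,"grip":0},
  {"tx":0,"ty":0,"tz":-0.07,"twist":0,"grip":0},
  {"tx":0,"ty":0,"tz":-0.11,"twist":0,"grip":0},
  {"tx":0,"ty":0,"tz":-0.15,"twist":0,"grip":0},
  {"tx":0,"ty":0,"tz":-0.19,"twist":0,"grip":0},
  {"tx":0,"ty":0,"tz":-0.227,"twist":0,"grip":0},
  {"tx":-0.01,"ty":-0.04,"tz":-0.227,"twist":-0.06,"grip":0},
  {"tx":-0.015,"ty":-0.08,"tz":-0.227,"twist":-0.12,"grip":0},
  {"tx":-0.02,"ty":-0.12,"tz":-0.227,"twist":-0.18,"grip":0},
  {"tx":-0.03,"ty":-0.16,"tz":-0.227,"twist":-0.252,"grip":0},
  {"tx":-0.035,"ty":-0.2,"tz":-0.227,"twist":-0.252,"grip":0},
  {"tx":-0.04,"ty":-0.24,"tz":-0.227,"twist":-0.252,"grip":0},
  {"tx":-0.047,"ty":-0.28,"tz":-0.227,"twist":-0.252,"grip":0},
  {"tx":-0.055,"ty":-0.32,"tz":-0.227,"twist":-0.252,"grip":0},
  {"tx":-0.06,"ty":-0.36,"tz":-0.227,"twist":-0.252,"grip":0},
  {"tx":-0.067,"ty":-0.4,"tz":-0.227,"twist":-0.252,"grip":0},
  {"tx":-0.0685,"ty":-0.4195,"tz":-0.227,"twist":-0.252,"grip":0},
  {"tx":-0.0685,"ty":-0.4195,"tz":-0.227,"twist":-0.252,"grip":0},
  {"tx":-0.0685,"ty":-0.4195,"tz":-0.227,"twist":-0.252,"grip":0},
])

```text
time_s: 20.22
tcp_pos: [0.5463, 0.1648, 0.3002]
tcp_rot: [3.141, 0.018, -0.001]
contact_force: [-0.7, -0.4, -3.1]
opening: 0.0109
grasp_force: 49.8
```

```bash
python3 - <<'E'
from h import *
o=state(); im=shot('wrist','w8.png'); goal(.547,.1645,.174)
x,y,z=o['tcp_pos']
for dx in(-.05,.05):
  for dy in(-.021,.021): print('block top corner',proj(im,(x+dx,y+dy,z-.073+.044)).round(0),end=' ')
print([proj(im,(*jig(a,b),.113)).round(0).tolist() for a in(-.06,.06) for b in(.057,.108)])
E
```

```text
{'time_s': 20.217, 'tcp_pos': [0.546, 0.165, 0.3], 'tcp_rot': [3.141, 0.018, -0.001], 'contact_force': [-0.657, -0.436, -3.104], 'opening': 0.011, 'grasp_force': 49.814, 'joint_positions': [-0.28, 0.376, -0.139, 1.631, 0.056, 1.139, -1.992]}
tx 0.0007 ty -0.0015 tz 0.1263 twist 0.0003 rows~3
block top corner [359. 384.] block top corner [278. 383.] block top corner [370. 193.] block top corner [271. 191.] [[348.0, 275.0], [292.0, 275.0], [351.0, 141.0], [289.0, 141.0]]
```

View pics/w8.png

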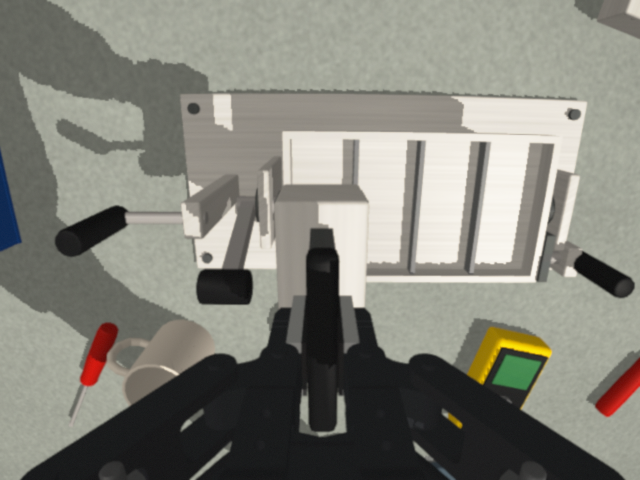

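Block is centred over bay 1, with the rim and rib at (291,141) and (350,141) as predicted. Lowering it.

jog_arm([
  {"tx":0.0005,"ty":0,"tz":0.03,"twist":0,"grip":0},
  {"tx":0.0005,"ty":0,"tz":0.06,"twist":0,"grip":0},
  {"tx":0.0005,"ty":0,"tz":0.085,"twist":0,"grip":0},
  {"tx":0.0005,"ty":0,"tz":0.1,"twist":0,"grip":0},
  {"tx":0.0005,"ty":0,"tz":0.11,"twist":0,"grip":0},
  {"tx":0.0005,"ty":0,"tz":0.118,"twist":0,"grip":0},
  {"tx":0.0005,"ty":0,"tz":0.123,"twist":0,"grip":0},
  {"tx":0.0005,"ty":0,"tz":0.126,"twist":0,"grip":0},
  {"tx":0.0005,"ty":0,"tz":0.126,"twist":0,"grip":0},
  {"tx":0.0005,"ty":0,"tz":0.126,"twist":0,"grip":0},
])

```text
time_s: 21.1
tcp_pos: [0.5476, 0.1636, 0.175]
tcp_rot: [-3.141, -0.014, -0.002]
contact_force: [-0.2, -0.9, -3.3]
opening: 0.0112
grasp_force: 49.8
```

jog_arm([
  {"tx":0,"ty":0,"tz":0.0015,"twist":0,"grip":0},
  {"tx":0,"ty":0,"tz":0.0015,"twist":0,"grip":36},
  {"tx":0,"ty":0,"tz":0.0015,"twist":0,"grip":36},
  {"tx":0,"ty":0,"tz":0.0015,"twist":0,"grip":36},
  {"tx":0,"ty":0,"tz":0.0,"twist":0,"grip":36},
  {"tx":0,"ty":0,"tz":-0.03,"twist":0,"grip":36},
  {"tx":0,"ty":0,"tz":-0.07,"twist":0,"grip":36},
  {"tx":0,"ty":0,"tz":-0.11,"twist":0,"grip":36},
  {"tx":0,"ty":0,"tz":-0.15,"twist":0,"grip":36},
  {"tx":-0.008,"ty":0.04,"tz":-0.153,"twist":0,"grip":40},
  {"tx":-0.02,"ty":0.12,"tz":-0.153,"twist":0,"grip":40},
  {"tx":-0.04,"ty":0.2,"tz":-0.153,"twist":0,"grip":40},
  {"tx":-0.06,"ty":0.3,"tz":-0.153,"twist":0,"grip":40},
  {"tx":-0.081,"ty":0.462,"tz":-0.153,"twist":0,"grip":40},
  {"tx":-0.081,"ty":0.462,"tz":-0.153,"twist":0,"grip":40},
  {"tx":-0.081,"ty":0.462,"tz":-0.153,"twist":0,"grip":40},
  {"tx":-0.081,"ty":0.462,"tz":-0.153,"twist":0,"grip":40},
  {"tx":-0.081,"ty":0.462,"tz":-0.153,"twist":0,"grip":40},
  {"tx":-0.081,"ty":0.462,"tz":-0.153,"twist":0,"grip":40},
  {"tx":-0.081,"ty":0.462,"tz":-0.153,"twist":0,"grip":40},
])

```text
time_s: 22.77
tcp_pos: [0.4713, -0.2894, 0.3277]
tcp_rot: [3.141, 0.014, 0.001]
contact_force: [0.0, 0.1, -0.5]
opening: 0.04
grasp_force: 0.0
```

```bash
cat >> h.py <<'E'
def T(yaw): a=np.radians(yaw); return np.array([[np.cos(a),np.sin(a),0],[np.sin(a),-np.cos(a),0],[0,0,-1]])
E
python3 - <<'E'
from h import *
state(); im=shot('wrist','w9.png'); handles(im)
goal(.4327,-.3633,.073,16.7)
goal(.5477,.1095,.30,.5,(np.array([.4327,-.3633,.073]),T(16.7)))
E
```

```text
{'time_s': 22.767, 'tcp_pos': [0.471, -0.289, 0.328], 'tcp_rot': [3.141, 0.014, 0.001], 'contact_force': [0.027, 0.097, -0.495], 'opening': 0.04, 'grasp_force': 0.0, 'joint_positions': [0.433, 0.327, 0.047, 1.633, -0.016, 1.181, -1.078]}
px [414.  74.] xy [ 0.5884 -0.3746] yaw 3.1 L 0.075 W 0.013 r 0.698
px [301.  74.] xy [ 0.5871 -0.2708] yaw 19.4 L 0.076 W 0.008 r 0.647
px [524. 100.] xy [ 0.5686 -0.4841] yaw -72.1 L 0.080 W 0.070 r 0.747
px [ 80. 112.] xy [ 0.5548 -0.0546] yaw -9.3 L 0.018 W 0.017 r 0.558
px [ 92. 179.] xy [ 0.4898 -0.0548] yaw -78.4 L 0.070 W 0.022 r 0.493
px [392. 233.] xy [ 0.4326 -0.3643] yaw 16.1 L 0.082 W 0.009 r 0.566
px [501. 260.] xy [ 0.4039 -0.4861] yaw 33.7 L 0.081 W 0.011 r 0.632
px [586. 289.] xy [ 0.3691 -0.5955] yaw 89.8 L 0.129 W 0.027 r 0.701
px [164. 290.] xy [ 0.3646 -0.1157] yaw -89.1 L 0.056 W 0.021 r 0.383
tx -0.0350 ty 0.0628 tz 0.2549 twist -0.1861 rows~6
tx 0.2460 ty -0.4198 tz -0.2270 twist 0.1800 rows~13
```

jog_arm([
  {"tx":-0.035,"ty":0.063,"tz":0.04,"twist":-0.183,"grip":45},
  {"tx":-0.035,"ty":0.063,"tz":0.08,"twist":-0.183,"grip":45},
  {"tx":-0.035,"ty":0.063,"tz":0.12,"twist":-0.183,"grip":45},
  {"tx":-0.035,"ty":0.063,"tz":0.15,"twist":-0.183,"grip":45},
  {"tx":-0.035,"ty":0.063,"tz":0.17,"twist":-0.183,"grip":45},
  {"tx":-0.035,"ty":0.063,"tz":0.2,"twist":-0.183,"grip":45},
  {"tx":-0.035,"ty":0.063,"tz":0.23,"twist":-0.183,"grip":45},
  {"tx":-0.035,"ty":0.063,"tz":0.25,"twist":-0.183,"grip":45},
  {"tx":-0.035,"ty":0.063,"tz":0.255,"twist":-0.183,"grip":45},
  {"tx":-0.035,"ty":0.063,"tz":0.255,"twist":-0.183,"grip":45},
  {"tx":-0.035,"ty":0.063,"tz":0.255,"twist":-0.183,"grip":0},
  {"tx":-0.035,"ty":0.063,"tz":0.255,"twist":-0.183,"grip":0},
  {"tx":-0.035,"ty":0.063,"tz":0.255,"twist":-0.183,"grip":0},
  {"tx":-0.035,"ty":0.063,"tz":0.255,"twist":-0.183,"grip":0},
  {"tx":-0.035,"ty":0.063,"tz":0.255,"twist":-0.183,"grip":0},
  {"tx":-0.035,"ty":0.063,"tz":0.255,"twist":-0.183,"grip":0},
  {"tx":-0.035,"ty":0.063,"tz":0.255,"twist":-0.183,"grip":0},
  {"tx":-0.035,"ty":0.063,"tz":0.255,"twist":-0.183,"grip":0},
])

```text
time_s: 24.32
tcp_pos: [0.4386, -0.3515, 0.0734]
tcp_rot: [3.105, 0.463, 0.003]
contact_force: [1.0, -2.4, 7.3]
opening: 0.0108
grasp_force: 50.1
```

jog_arm([
  {"tx":0,"ty":0,"tz":-0.04,"twist":0,"grip":0},
  {"tx":0,"ty":0,"tz":-0.08,"twist":0,"grip":0},
  {"tx":0,"ty":0,"tz":-0.12,"twist":0,"grip":0},
  {"tx":0,"ty":0,"tz":-0.16,"twist":0,"grip":0},
  {"tx":0,"ty":0,"tz":-0.2,"twist":0,"grip":0},
  {"tx":0,"ty":0,"tz":-0.227,"twist":0,"grip":0},
  {"tx":0.02,"ty":-0.035,"tz":-0.227,"twist":0.06,"grip":0},
  {"tx":0.04,"ty":-0.07,"tz":-0.227,"twist":0.12,"grip":0},
  {"tx":0.06,"ty":-0.105,"tz":-0.227,"twist":0.18,"grip":0},
  {"tx":0.08,"ty":-0.14,"tz":-0.227,"twist":0.18,"grip":0},
  {"tx":0.246,"ty":-0.42,"tz":-0.227,"twist":0.18,"grip":0},
  {"tx":0.246,"ty":-0.42,"tz":-0.227,"twist":0.18,"grip":0},
  {"tx":0.246,"ty":-0.42,"tz":-0.227,"twist":0.18,"grip":0},
  {"tx":0.246,"ty":-0.42,"tz":-0.227,"twist":0.18,"grip":0},
  {"tx":0.246,"ty":-0.42,"tz":-0.227,"twist":0.18,"grip":0},
  {"tx":0.246,"ty":-0.42,"tz":-0.227,"twist":0.18,"grip":0},
  {"tx":0.246,"ty":-0.42,"tz":-0.227,"twist":0.18,"grip":0},
  {"tx":0.246,"ty":-0.42,"tz":-0.227,"twist":0.18,"grip":0},
  {"tx":0.246,"ty":-0.42,"tz":-0.227,"twist":0.18,"grip":0},
  {"tx":0.246,"ty":-0.42,"tz":-0.227,"twist":0.18,"grip":0},
])

```text
time_s: 25.98
tcp_pos: [0.5496, 0.1251, 0.2985]
tcp_rot: [-3.141, -0.029, 0.003]
contact_force: [0.5, -0.2, -3.2]
opening: 0.011
grasp_force: 50.5
```

```bash
python3 - <<'E'
from h import *
o=state(); im=shot('wrist','w10.png'); goal(.5477,.1095,.174)
f=im['frame'].astype(int)
# block edges: compare at row 230 with prediction
x,y,z=o['tcp_pos']
print([proj(im,(x+.03,y+d,z-.075+.044)).round(0).tolist() for d in(-.021,.021)])
print([proj(im,(*jig(.05,b),.113)).round(0).tolist() for b in(-.0020,.002,.053,.057)])
E
```

```text
{'time_s': 25.983, 'tcp_pos': [0.55, 0.125, 0.299], 'tcp_rot': [-3.141, -0.029, 0.003], 'contact_force': [0.524, -0.191, -3.188], 'opening': 0.011, 'grasp_force': 50.525, 'joint_positions': [-0.225, 0.366, -0.117, 1.651, 0.045, 1.129, -1.907]}
tx -0.0019 ty 0.0133 tz 0.1247 twist 0.0041 rows~3
[[368.0, 236.0], [274.0, 234.0]]
[[375.0, 157.0], [370.0, 157.0], [308.0, 156.0], [303.0, 156.0]]
```

View pics/w10.png

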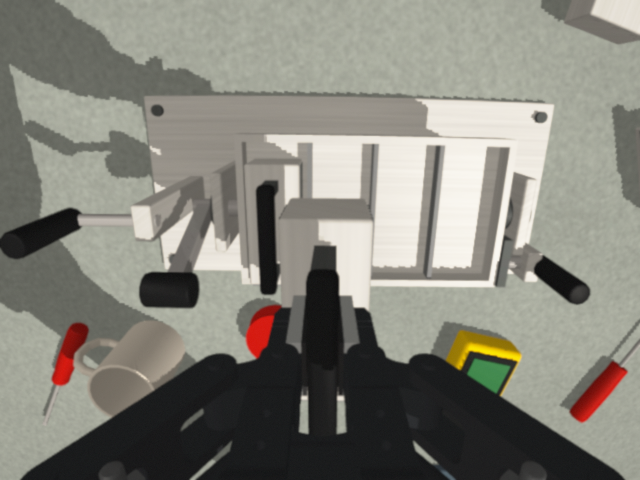

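The last grasp was about 9 mm off along the handle because I read the pose before the arm had settled. The view confirms the block sits back by that much, and module A stands in bay 1. I'll correct x and settle before lowering.

jog_arm([
  {"tx":0.005,"ty":0.013,"tz":0,"twist":0.004,"grip":0},
  {"tx":0.005,"ty":0.013,"tz":0,"twist":0.004,"grip":0},
  {"tx":0.005,"ty":0.013,"tz":0,"twist":0.004,"grip":0},
  {"tx":0.005,"ty":0.013,"tz":0,"twist":0.004,"grip":0},
  {"tx":0.005,"ty":0.013,"tz":0,"twist":0.004,"grip":0},
])

```text
time_s: 26.45
tcp_pos: [0.5554, 0.1092, 0.2994]
tcp_rot: [-3.141, -0.01, 0.0]
contact_force: [-0.1, 0.5, -3.2]
opening: 0.0109
grasp_force: 50.6
```

```bash
python3 - <<'E'
from h import *
o=state(); goal(.5565,.1095,.174)
im=shot('wrist','w11.png');f=im['frame'].astype(int).sum(2)//3
x,y,z=o['tcp_pos'];yw=.009
for dx in(.0,.02):
    P=[proj(im,(x+dx,y+d,z-.075+.044)) for d in(-.021,.021)];r=int(P[0][1]);print(np.round(P,0).tolist());
    if r<300: print(r,f[r,int(P[1][0])-14:int(P[1][0])+14].tolist(),f[r,int(P[0][0])-14:int(P[0][0])+14].tolist())
E
```

```text
{'time_s': 26.45, 'tcp_pos': [0.555, 0.109, 0.299], 'tcp_rot': [-3.141, -0.01, 0.0], 'contact_force': [-0.128, 0.512, -3.155], 'opening': 0.011, 'grasp_force': 50.554, 'joint_positions': [-0.201, 0.368, -0.11, 1.645, 0.043, 1.13, -1.886]}
tx 0.0011 ty -0.0002 tz 0.1254 twist -0.0015 rows~3
[[364.0, 296.0], [275.0, 295.0]]
295 [163, 165, 167, 166, 165, 167, 169, 170, 169, 165, 164, 165, 169, 171, 172, 170, 168, 166, 163, 156, 147, 145, 145, 147, 148, 149, 149, 148] [181, 194, 217, 230, 233, 233, 233, 233, 233, 233, 232, 230, 230, 229, 229, 228, 226, 223, 215, 191, 165, 159, 161, 164, 166, 167, 167, 167]
[[366.0, 256.0], [274.0, 256.0]]
256 [144, 143, 144, 144, 145, 144, 144, 143, 143, 145, 148, 149, 149, 150, 149, 147, 144, 143, 141, 136, 134, 139, 144, 146, 147, 149, 149, 148] [232, 232, 233, 232, 233, 232, 233, 233, 233, 233, 232, 232, 231, 230, 230, 229, 228, 226, 223, 215, 211, 219, 227, 229, 229, 230, 230, 230]
```

jog_arm([
  {"tx":0.001,"ty":-0.0012,"tz":0.03,"twist":0,"grip":0},
  {"tx":0.001,"ty":-0.0012,"tz":0.06,"twist":0,"grip":0},
  {"tx":0.001,"ty":-0.0012,"tz":0.085,"twist":0,"grip":0},
  {"tx":0.001,"ty":-0.0012,"tz":0.1,"twist":0,"grip":0},
  {"tx":0.001,"ty":-0.0012,"tz":0.11,"twist":0,"grip":0},
  {"tx":0.001,"ty":-0.0012,"tz":0.118,"twist":0,"grip":0},
  {"tx":0.001,"ty":-0.0012,"tz":0.123,"twist":0,"grip":0},
  {"tx":0.001,"ty":-0.0012,"tz":0.126,"twist":0,"grip":0},
  {"tx":0.001,"ty":-0.0012,"tz":0.126,"twist":0,"grip":0},
  {"tx":0.001,"ty":-0.0012,"tz":0.126,"twist":0,"grip":0},
])

```text
time_s: 27.33
tcp_pos: [0.5569, 0.111, 0.174]
tcp_rot: [-3.141, -0.011, -0.002]
contact_force: [0.1, -0.2, -2.9]
opening: 0.0113
grasp_force: 50.5
```

jog_arm([
  {"tx":0,"ty":0,"tz":0.0015,"twist":0,"grip":0},
  {"tx":0,"ty":0,"tz":0.0015,"twist":0,"grip":36},
  {"tx":0,"ty":0,"tz":0.0015,"twist":0,"grip":36},
  {"tx":0,"ty":0,"tz":0.0015,"twist":0,"grip":36},
  {"tx":0,"ty":0,"tz":0.0,"twist":0,"grip":36},
  {"tx":0,"ty":0,"tz":-0.03,"twist":0,"grip":36},
  {"tx":0,"ty":0,"tz":-0.07,"twist":0,"grip":36},
  {"tx":0,"ty":0,"tz":-0.11,"twist":0,"grip":36},
  {"tx":0,"ty":0,"tz":-0.15,"twist":0,"grip":36},
  {"tx":-0.03,"ty":0.4,"tz":-0.153,"twist":0,"grip":40},
  {"tx":-0.03,"ty":0.4,"tz":-0.153,"twist":0,"grip":40},
  {"tx":-0.03,"ty":0.4,"tz":-0.153,"twist":0,"grip":40},
  {"tx":-0.03,"ty":0.4,"tz":-0.153,"twist":0,"grip":40},
  {"tx":-0.03,"ty":0.4,"tz":-0.153,"twist":0,"grip":40},
  {"tx":-0.03,"ty":0.4,"tz":-0.153,"twist":0,"grip":40},
  {"tx":-0.03,"ty":0.4,"tz":-0.153,"twist":0,"grip":40},
  {"tx":-0.03,"ty":0.4,"tz":-0.153,"twist":0,"grip":40},
  {"tx":-0.03,"ty":0.4,"tz":-0.153,"twist":0,"grip":40},
  {"tx":-0.03,"ty":0.4,"tz":-0.153,"twist":0,"grip":40},
  {"tx":-0.03,"ty":0.4,"tz":-0.153,"twist":0,"grip":40},
])

```text
time_s: 29.0
tcp_pos: [0.527, -0.2966, 0.3261]
tcp_rot: [3.138, -0.002, -0.002]
contact_force: [-0.2, 1.1, 0.4]
opening: 0.0402
grasp_force: 0.0
```

jog_arm([
  {"tx":0,"ty":0.003,"tz":0,"twist":0,"grip":40},
  {"tx":0,"ty":0.003,"tz":0,"twist":0,"grip":40},
  {"tx":0,"ty":0.003,"tz":0,"twist":0,"grip":40},
])

```text
time_s: 29.25
tcp_pos: [0.5299, -0.291, 0.3264]
tcp_rot: [-3.141, -0.014, -0.0]
contact_force: [-0.2, 0.7, 0.8]
opening: 0.0398
grasp_force: 0.0
```

```bash
python3 - <<'E'
from h import *
state(); im=shot('wrist','w12.png'); handles(im)
E
```

```text
{'time_s': 29.25, 'tcp_pos': [0.53, -0.291, 0.326], 'tcp_rot': [-3.141, -0.014, -0.0], 'contact_force': [-0.18, 0.665, 0.774], 'opening': 0.04, 'grasp_force': 0.0, 'joint_positions': [0.413, 0.41, 0.019, 1.504, -0.009, 1.227, -1.129]}
px [299. 137.] xy [ 0.588  -0.2695] yaw 18.7 L 0.076 W 0.010 r 0.647
px [407. 138.] xy [ 0.5886 -0.3735] yaw 3.0 L 0.076 W 0.014 r 0.697
px [510. 145.] xy [ 0.5841 -0.4762] yaw -52.1 L 0.077 W 0.056 r 0.754
px [529. 159.] xy [ 0.572  -0.4982] yaw -10.3 L 0.054 W 0.035 r 0.759
px [100. 241.] xy [ 0.4807 -0.0533] yaw -65.2 L 0.077 W 0.024 r 0.484
```

```bash
python3 - <<'E'
from h import *
goal(.588,-.2697,.073,19)
goal(.548,.055,.30,.5,(np.array([.588,-.2697,.073]),T(19)))
E
```

```text
tx 0.0582 ty -0.0204 tz 0.2535 twist -0.2052 rows~6
tx 0.0679 ty -0.3200 tz -0.2270 twist 0.2056 rows~10
```

jog_arm([
  {"tx":0.058,"ty":-0.0205,"tz":0.04,"twist":-0.205,"grip":45},
  {"tx":0.058,"ty":-0.0205,"tz":0.07,"twist":-0.205,"grip":45},
  {"tx":0.058,"ty":-0.0205,"tz":0.1,"twist":-0.205,"grip":45},
  {"tx":0.058,"ty":-0.0205,"tz":0.13,"twist":-0.205,"grip":45},
  {"tx":0.058,"ty":-0.0205,"tz":0.16,"twist":-0.205,"grip":45},
  {"tx":0.058,"ty":-0.0205,"tz":0.19,"twist":-0.205,"grip":45},
  {"tx":0.058,"ty":-0.0205,"tz":0.22,"twist":-0.205,"grip":45},
  {"tx":0.058,"ty":-0.0205,"tz":0.245,"twist":-0.205,"grip":45},
  {"tx":0.058,"ty":-0.0205,"tz":0.2535,"twist":-0.205,"grip":45},
  {"tx":0.058,"ty":-0.0205,"tz":0.2535,"twist":-0.205,"grip":45},
  {"tx":0.058,"ty":-0.0205,"tz":0.2535,"twist":-0.205,"grip":0},
  {"tx":0.058,"ty":-0.0205,"tz":0.2535,"twist":-0.205,"grip":0},
  {"tx":0.058,"ty":-0.0205,"tz":0.2535,"twist":-0.205,"grip":0},
  {"tx":0.058,"ty":-0.0205,"tz":0.2535,"twist":-0.205,"grip":0},
  {"tx":0.058,"ty":-0.0205,"tz":0.2535,"twist":-0.205,"grip":0},
  {"tx":0.058,"ty":-0.0205,"tz":0.2535,"twist":-0.205,"grip":0},
  {"tx":0.058,"ty":-0.0205,"tz":0.2535,"twist":-0.205,"grip":0},
  {"tx":0.058,"ty":-0.0205,"tz":0.2535,"twist":-0.205,"grip":0},
])

```text
time_s: 30.8
tcp_pos: [0.5882, -0.2709, 0.0747]
tcp_rot: [3.099, 0.516, 0.004]
contact_force: [-0.8, 2.9, 7.9]
opening: 0.0113
grasp_force: 49.1
```

jog_arm([
  {"tx":0,"ty":0,"tz":-0.04,"twist":0,"grip":0},
  {"tx":0,"ty":0,"tz":-0.08,"twist":0,"grip":0},
  {"tx":0,"ty":0,"tz":-0.12,"twist":0,"grip":0},
  {"tx":0,"ty":0,"tz":-0.16,"twist":0,"grip":0},
  {"tx":0,"ty":0,"tz":-0.2,"twist":0,"grip":0},
  {"tx":0,"ty":0,"tz":-0.227,"twist":0,"grip":0},
  {"tx":0.01,"ty":-0.04,"tz":-0.227,"twist":0.07,"grip":0},
  {"tx":0.02,"ty":-0.08,"tz":-0.227,"twist":0.14,"grip":0},
  {"tx":0.03,"ty":-0.12,"tz":-0.227,"twist":0.205,"grip":0},
  {"tx":0.068,"ty":-0.32,"tz":-0.227,"twist":0.205,"grip":0},
  {"tx":0.068,"ty":-0.32,"tz":-0.227,"twist":0.205,"grip":0},
  {"tx":0.068,"ty":-0.32,"tz":-0.227,"twist":0.205,"grip":0},
  {"tx":0.068,"ty":-0.32,"tz":-0.227,"twist":0.205,"grip":0},
  {"tx":0.068,"ty":-0.32,"tz":-0.227,"twist":0.205,"grip":0},
  {"tx":0.068,"ty":-0.32,"tz":-0.227,"twist":0.205,"grip":0},
  {"tx":0.068,"ty":-0.32,"tz":-0.227,"twist":0.205,"grip":0},
  {"tx":0.068,"ty":-0.32,"tz":-0.227,"twist":0.205,"grip":0},
  {"tx":0.068,"ty":-0.32,"tz":-0.227,"twist":0.205,"grip":0},
  {"tx":0.068,"ty":-0.32,"tz":-0.227,"twist":0.205,"grip":0},
  {"tx":0.068,"ty":-0.32,"tz":-0.227,"twist":0.205,"grip":0},
])

```text
time_s: 32.47
tcp_pos: [0.5483, 0.0521, 0.2998]
tcp_rot: [3.141, 0.008, 0.0]
contact_force: [0.1, 0.0, -3.0]
opening: 0.0112
grasp_force: 50.1
```

```bash
cat >> h.py <<'E'
def edges(im,o):
    f=im['frame'].astype(int).sum(2)//3;x,y,z=o['tcp_pos']
    P=[proj(im,(x,y+d,z-.075+.044)) for d in(-.021,.021)];r=int(P[0][1]);print(np.round(P,0).tolist())
    print(r,f[r,int(P[1][0])-14:int(P[1][0])+14].tolist(),f[r,int(P[0][0])-14:int(P[0][0])+14].tolist())
E
python3 - <<'E'
from h import *
o=state(); goal(.548,.055,.174); edges(shot('wrist','w13.png'),o)
E
```

```text
{'time_s': 32.467, 'tcp_pos': [0.548, 0.052, 0.3], 'tcp_rot': [3.141, 0.008, 0.0], 'contact_force': [0.142, 0.034, -2.97], 'opening': 0.011, 'grasp_force': 50.113, 'joint_positions': [-0.136, 0.344, -0.063, 1.683, 0.024, 1.116, -1.771]}
tx -0.0003 ty -0.0029 tz 0.1258 twist -0.0023 rows~3
[[364.0, 296.0], [275.0, 295.0]]
295 [172, 171, 170, 168, 168, 169, 170, 171, 172, 170, 172, 173, 172, 171, 167, 161, 153, 148, 147, 147, 149, 150, 150, 149, 148, 147, 147, 146] [188, 191, 208, 228, 236, 238, 237, 236, 236, 235, 234, 234, 233, 231, 223, 206, 182, 172, 171, 172, 171, 171, 169, 168, 167, 168, 169, 169]
```

jog_arm([
  {"tx":0,"ty":-0.003,"tz":0.03,"twist":0,"grip":0},
  {"tx":0,"ty":-0.003,"tz":0.06,"twist":0,"grip":0},
  {"tx":0,"ty":-0.003,"tz":0.085,"twist":0,"grip":0},
  {"tx":0,"ty":-0.003,"tz":0.1,"twist":0,"grip":0},
  {"tx":0,"ty":-0.003,"tz":0.11,"twist":0,"grip":0},
  {"tx":0,"ty":-0.003,"tz":0.118,"twist":0,"grip":0},
  {"tx":0,"ty":-0.003,"tz":0.123,"twist":0,"grip":0},
  {"tx":0,"ty":-0.003,"tz":0.1265,"twist":0,"grip":0},
  {"tx":0,"ty":-0.003,"tz":0.1265,"twist":0,"grip":0},
  {"tx":0,"ty":-0.003,"tz":0.1265,"twist":0,"grip":0},
])

```text
time_s: 33.35
tcp_pos: [0.5486, 0.0565, 0.174]
tcp_rot: [-3.141, -0.011, -0.002]
contact_force: [-0.0, -0.6, -1.0]
opening: 0.011
grasp_force: 50.2
```

jog_arm([
  {"tx":0,"ty":0,"tz":0.001,"twist":0,"grip":0},
  {"tx":0,"ty":0,"tz":0.001,"twist":0,"grip":36},
  {"tx":0,"ty":0,"tz":0.001,"twist":0,"grip":36},
  {"tx":0,"ty":0,"tz":0.001,"twist":0,"grip":36},
  {"tx":0,"ty":0,"tz":0.0,"twist":0,"grip":36},
  {"tx":0,"ty":0,"tz":-0.03,"twist":0,"grip":36},
  {"tx":0,"ty":0,"tz":-0.07,"twist":0,"grip":36},
  {"tx":0,"ty":0,"tz":-0.11,"twist":0,"grip":36},
  {"tx":0,"ty":0,"tz":-0.15,"twist":0,"grip":36},
  {"tx":-0.018,"ty":0.4,"tz":-0.153,"twist":0,"grip":40},
  {"tx":-0.018,"ty":0.4,"tz":-0.153,"twist":0,"grip":40},
  {"tx":-0.018,"ty":0.4,"tz":-0.153,"twist":0,"grip":40},
  {"tx":-0.018,"ty":0.4,"tz":-0.153,"twist":0,"grip":40},
  {"tx":-0.018,"ty":0.4,"tz":-0.153,"twist":0,"grip":40},
  {"tx":-0.018,"ty":0.4,"tz":-0.153,"twist":0,"grip":40},
  {"tx":-0.018,"ty":0.4,"tz":-0.153,"twist":0,"grip":40},
  {"tx":-0.018,"ty":0.4,"tz":-0.153,"twist":0,"grip":40},
  {"tx":-0.018,"ty":0.4,"tz":-0.153,"twist":0,"grip":40},
  {"tx":-0.018,"ty":0.4,"tz":-0.153,"twist":0,"grip":40},
  {"tx":-0.018,"ty":0.4,"tz":-0.153,"twist":0,"grip":40},
])

```text
time_s: 35.02
tcp_pos: [0.5303, -0.3509, 0.3257]
tcp_rot: [3.138, -0.002, -0.003]
contact_force: [-0.8, -0.0, -0.4]
opening: 0.0399
grasp_force: 0.0
```

jog_arm([
  {"tx":0,"ty":0,"tz":0,"twist":0,"grip":40},
  {"tx":0,"ty":0,"tz":0,"twist":0,"grip":40},
  {"tx":0,"ty":0,"tz":0,"twist":0,"grip":40},
  {"tx":0,"ty":0,"tz":0,"twist":0,"grip":40},
])

```text
time_s: 35.35
tcp_pos: [0.5336, -0.3421, 0.3265]
tcp_rot: [-3.141, -0.015, -0.001]
contact_force: [0.6, 0.2, -0.8]
opening: 0.04
grasp_force: 0.0
```

```bash
python3 - <<'E'
from h import *
state(); im=shot('wrist','w14.png'); handles(im)
goal(.588,-.3735,.073,3.3)
goal(.5487,.0,.30,.5,(np.array([.588,-.3735,.073]),T(3.3)))
E
```

```text
{'time_s': 35.35, 'tcp_pos': [0.534, -0.342, 0.327], 'tcp_rot': [-3.141, -0.015, -0.001], 'contact_force': [0.569, 0.243, -0.762], 'opening': 0.04, 'grasp_force': 0.0, 'joint_positions': [0.46, 0.459, 0.06, 1.426, -0.029, 1.258, -1.039]}
px [356. 141.] xy [ 0.5888 -0.3757] yaw 3.7 L 0.076 W 0.010 r 0.698
px [465. 146.] xy [ 0.5868 -0.482 ] yaw -50.2 L 0.075 W 0.049 r 0.759
px [486. 161.] xy [ 0.5724 -0.505 ] yaw -14.4 L 0.054 W 0.035 r 0.763
px [ 49. 242.] xy [ 0.4823 -0.0449] yaw -65.0 L 0.090 W 0.023 r 0.484
px [608. 269.] xy [ 0.4561 -0.665 ] yaw 5.7 L 0.076 W 0.018 r 0.806
tx 0.0541 ty 0.0318 tz 0.2536 twist -0.0307 rows~6
tx -0.0177 ty -0.3751 tz -0.2270 twist 0.0311 rows~11
```

jog_arm([
  {"tx":0.054,"ty":0.0325,"tz":0.04,"twist":-0.031,"grip":45},
  {"tx":0.054,"ty":0.0325,"tz":0.08,"twist":-0.031,"grip":45},
  {"tx":0.054,"ty":0.0325,"tz":0.11,"twist":-0.031,"grip":45},
  {"tx":0.054,"ty":0.0325,"tz":0.14,"twist":-0.031,"grip":45},
  {"tx":0.054,"ty":0.0325,"tz":0.17,"twist":-0.031,"grip":45},
  {"tx":0.054,"ty":0.0325,"tz":0.2,"twist":-0.031,"grip":45},
  {"tx":0.054,"ty":0.0325,"tz":0.23,"twist":-0.031,"grip":45},
  {"tx":0.054,"ty":0.0325,"tz":0.248,"twist":-0.031,"grip":45},
  {"tx":0.054,"ty":0.0325,"tz":0.2535,"twist":-0.031,"grip":45},
  {"tx":0.054,"ty":0.0325,"tz":0.2535,"twist":-0.031,"grip":45},
  {"tx":0.054,"ty":0.0325,"tz":0.2535,"twist":-0.031,"grip":0},
  {"tx":0.054,"ty":0.0325,"tz":0.2535,"twist":-0.031,"grip":0},
  {"tx":0.054,"ty":0.0325,"tz":0.2535,"twist":-0.031,"grip":0},
  {"tx":0.054,"ty":0.0325,"tz":0.2535,"twist":-0.031,"grip":0},
  {"tx":0.054,"ty":0.0325,"tz":0.2535,"twist":-0.031,"grip":0},
  {"tx":0.054,"ty":0.0325,"tz":0.2535,"twist":-0.031,"grip":0},
  {"tx":0.054,"ty":0.0325,"tz":0.2535,"twist":-0.031,"grip":0},
  {"tx":0.054,"ty":0.0325,"tz":0.2535,"twist":-0.031,"grip":0},
])

```text
time_s: 36.9
tcp_pos: [0.5882, -0.376, 0.0748]
tcp_rot: [3.139, 0.088, 0.004]
contact_force: [-0.8, 1.7, 7.0]
opening: 0.0111
grasp_force: 49.6
```

jog_arm([
  {"tx":0,"ty":0,"tz":-0.04,"twist":0,"grip":0},
  {"tx":0,"ty":0,"tz":-0.08,"twist":0,"grip":0},
  {"tx":0,"ty":0,"tz":-0.12,"twist":0,"grip":0},
  {"tx":0,"ty":0,"tz":-0.16,"twist":0,"grip":0},
  {"tx":0,"ty":0,"tz":-0.2,"twist":0,"grip":0},
  {"tx":0,"ty":0,"tz":-0.227,"twist":0,"grip":0},
  {"tx":0,"ty":-0.04,"tz":-0.227,"twist":0.031,"grip":0},
  {"tx":-0.0177,"ty":-0.375,"tz":-0.227,"twist":0.031,"grip":0},
  {"tx":-0.0177,"ty":-0.375,"tz":-0.227,"twist":0.031,"grip":0},
  {"tx":-0.0177,"ty":-0.375,"tz":-0.227,"twist":0.031,"grip":0},
  {"tx":-0.0177,"ty":-0.375,"tz":-0.227,"twist":0.031,"grip":0},
  {"tx":-0.0177,"ty":-0.375,"tz":-0.227,"twist":0.031,"grip":0},
  {"tx":-0.0177,"ty":-0.375,"tz":-0.227,"twist":0.031,"grip":0},
  {"tx":-0.0177,"ty":-0.375,"tz":-0.227,"twist":0.031,"grip":0},
  {"tx":-0.0177,"ty":-0.375,"tz":-0.227,"twist":0.031,"grip":0},
  {"tx":-0.0177,"ty":-0.375,"tz":-0.227,"twist":0.031,"grip":0},
  {"tx":-0.0177,"ty":-0.375,"tz":-0.227,"twist":0.031,"grip":0},
  {"tx":-0.0177,"ty":-0.375,"tz":-0.227,"twist":0.031,"grip":0},
  {"tx":-0.0177,"ty":-0.375,"tz":-0.227,"twist":0.031,"grip":0},
  {"tx":-0.0177,"ty":-0.375,"tz":-0.227,"twist":0.031,"grip":0},
])

```text
time_s: 38.57
tcp_pos: [0.5487, -0.0041, 0.2999]
tcp_rot: [3.141, 0.007, 0.0]
contact_force: [-0.3, -0.1, -2.3]
opening: 0.0111
grasp_force: 49.7
```

```bash
python3 - <<'E'
from h import *
o=state(); goal(.5487,.0,.174); edges(shot('wrist','w15.png'),o)
E
```

```text
{'time_s': 38.567, 'tcp_pos': [0.549, -0.004, 0.3], 'tcp_rot': [3.141, 0.007, 0.0], 'contact_force': [-0.341, -0.102, -2.311], 'opening': 0.011, 'grasp_force': 49.718, 'joint_positions': [-0.074, 0.34, -0.007, 1.69, 0.003, 1.112, -1.648]}
tx 0.0001 ty -0.0042 tz 0.1259 twist -0.0026 rows~3
[[364.0, 296.0], [275.0, 295.0]]
295 [167, 168, 168, 169, 167, 165, 163, 163, 163, 165, 166, 166, 166, 168, 169, 168, 164, 155, 148, 147, 149, 150, 151, 151, 150, 148, 147, 147] [190, 206, 227, 236, 237, 237, 236, 235, 235, 234, 234, 233, 231, 228, 222, 202, 178, 171, 171, 170, 169, 167, 165, 166, 167, 170, 172, 174]
```

jog_arm([
  {"tx":0,"ty":-0.0035,"tz":0.03,"twist":0,"grip":0},
  {"tx":0,"ty":-0.0035,"tz":0.06,"twist":0,"grip":0},
  {"tx":0,"ty":-0.0035,"tz":0.085,"twist":0,"grip":0},
  {"tx":0,"ty":-0.0035,"tz":0.1,"twist":0,"grip":0},
  {"tx":0,"ty":-0.0035,"tz":0.11,"twist":0,"grip":0},
  {"tx":0,"ty":-0.0035,"tz":0.118,"twist":0,"grip":0},
  {"tx":0,"ty":-0.0035,"tz":0.123,"twist":0,"grip":0},
  {"tx":0,"ty":-0.0035,"tz":0.1265,"twist":0,"grip":0},
  {"tx":0,"ty":-0.0035,"tz":0.1265,"twist":0,"grip":0},
  {"tx":0,"ty":-0.0035,"tz":0.1265,"twist":0,"grip":0},
])

```text
time_s: 39.45
tcp_pos: [0.5491, 0.001, 0.174]
tcp_rot: [-3.142, -0.011, -0.002]
contact_force: [0.2, -0.3, -2.1]
opening: 0.0111
grasp_force: 49.8
```

jog_arm([
  {"tx":0,"ty":0,"tz":0.001,"twist":0,"grip":0},
  {"tx":0,"ty":0,"tz":0.001,"twist":0,"grip":36},
  {"tx":0,"ty":0,"tz":0.001,"twist":0,"grip":36},
  {"tx":0,"ty":0,"tz":0.001,"twist":0,"grip":36},
  {"tx":0,"ty":0,"tz":0.0,"twist":0,"grip":36},
  {"tx":0,"ty":0,"tz":-0.03,"twist":0,"grip":36},
  {"tx":0,"ty":0,"tz":-0.07,"twist":0,"grip":36},
  {"tx":0,"ty":0,"tz":-0.11,"twist":0,"grip":36},
  {"tx":0,"ty":0,"tz":-0.15,"twist":0,"grip":36},
  {"tx":0,"ty":-0.33,"tz":-0.153,"twist":0,"grip":40},
  {"tx":0,"ty":-0.33,"tz":-0.153,"twist":0,"grip":40},
  {"tx":0,"ty":-0.33,"tz":-0.153,"twist":0,"grip":40},
  {"tx":0,"ty":-0.33,"tz":-0.153,"twist":0,"grip":40},
  {"tx":0,"ty":-0.33,"tz":-0.153,"twist":0,"grip":40},
  {"tx":0,"ty":-0.33,"tz":-0.153,"twist":0,"grip":40},
  {"tx":0,"ty":-0.33,"tz":-0.153,"twist":0,"grip":40},
  {"tx":0,"ty":-0.33,"tz":-0.153,"twist":0,"grip":40},
  {"tx":0,"ty":-0.33,"tz":-0.153,"twist":0,"grip":40},
  {"tx":0,"ty":-0.33,"tz":-0.153,"twist":0,"grip":40},
  {"tx":0,"ty":-0.33,"tz":-0.153,"twist":0,"grip":40},
])

```text
time_s: 41.12
tcp_pos: [0.5463, 0.3306, 0.326]
tcp_rot: [3.141, 0.012, -0.0]
contact_force: [0.2, 0.1, 0.2]
opening: 0.0399
grasp_force: 0.0
```

jog_arm([
  {"tx":0,"ty":0,"tz":0,"twist":0,"grip":40},
  {"tx":0,"ty":0,"tz":0,"twist":0,"grip":40},
  {"tx":0,"ty":0,"tz":0,"twist":0,"grip":40},
  {"tx":0,"ty":0,"tz":0,"twist":0,"grip":40},
])

```text
time_s: 41.45
tcp_pos: [0.5465, 0.3302, 0.3266]
tcp_rot: [-3.141, -0.009, -0.001]
contact_force: [0.0, 0.6, 0.1]
opening: 0.04
grasp_force: 0.0
```

```bash
python3 - <<'E'
from h import *
state(); im=shot('wrist','w16.png'); print('pred',proj(im,(.545,.332,.21)).round(1)); print(knob(im,(270,370,170,270))); goal(.546,.332,.191)
f=im['frame'].astype(int);m=(f.max(2)<70)
for r in range(200,262,8): x=np.where(m[r,270:370])[0]; print(r,(x.min()+270,x.max()+270) if len(x) else None)
E
```

```text
{'time_s': 41.45, 'tcp_pos': [0.547, 0.33, 0.327], 'tcp_rot': [-3.141, -0.009, -0.001], 'contact_force': [0.037, 0.564, 0.082], 'opening': 0.04, 'grasp_force': 0.0, 'joint_positions': [-0.562, 0.466, -0.091, 1.409, 0.043, 1.269, -2.221]}
pred [317.8 239.9]
((np.float64(320.0), np.float64(223.0)), np.int32(25), np.int32(45))
tx -0.0005 ty -0.0016 tz 0.1356 twist -0.0016 rows~3
200 None
208 (np.int64(311), np.int64(330))
216 (np.int64(309), np.int64(331))
224 (np.int64(309), np.int64(332))
232 (np.int64(307), np.int64(332))
240 (np.int64(310), np.int64(331))
248 None
256 None
```

jog_arm([
  {"tx":-0.0005,"ty":-0.001,"tz":0.04,"twist":0,"grip":40},
  {"tx":-0.0005,"ty":-0.001,"tz":0.075,"twist":0,"grip":40},
  {"tx":-0.0005,"ty":-0.001,"tz":0.105,"twist":0,"grip":40},
  {"tx":-0.0005,"ty":-0.001,"tz":0.125,"twist":0,"grip":40},
  {"tx":-0.0005,"ty":-0.001,"tz":0.136,"twist":0,"grip":40},
  {"tx":-0.0005,"ty":-0.001,"tz":0.136,"twist":0,"grip":40},
  {"tx":-0.0005,"ty":-0.001,"tz":0.136,"twist":0,"grip":10},
  {"tx":-0.0005,"ty":-0.001,"tz":0.136,"twist":0,"grip":10},
  {"tx":-0.0005,"ty":-0.001,"tz":0.136,"twist":0,"grip":10},
  {"tx":-0.0005,"ty":-0.001,"tz":0.136,"twist":0,"grip":10},
  {"tx":-0.0005,"ty":-0.001,"tz":0.136,"twist":0,"grip":10},
  {"tx":-0.0005,"ty":-0.001,"tz":0.136,"twist":0,"grip":10},
  {"tx":-0.0005,"ty":-0.001,"tz":0.136,"twist":0,"grip":10},
], force=30)

```text
time_s: 42.58
tcp_pos: [0.5465, 0.332, 0.1919]
tcp_rot: [-3.141, -0.011, -0.003]
contact_force: [-0.7, -3.6, 7.1]
opening: 0.0194
grasp_force: 30.2
```

jog_arm([
  {"tx":0,"ty":0.008,"tz":0,"twist":0,"grip":10},
  {"tx":0,"ty":0.016,"tz":0,"twist":0,"grip":10},
  {"tx":0,"ty":0.023,"tz":0,"twist":0,"grip":10},
  {"tx":0,"ty":0.029,"tz":0,"twist":0,"grip":10},
  {"tx":0,"ty":0.034,"tz":0,"twist":0,"grip":10},
  {"tx":0,"ty":0.038,"tz":0,"twist":0,"grip":10},
  {"tx":0,"ty":0.038,"tz":0,"twist":0,"grip":10},
  {"tx":0,"ty":0.038,"tz":0,"twist":0,"grip":10},
])

```text
time_s: 43.25
tcp_pos: [0.5466, 0.2967, 0.1919]
tcp_rot: [-3.137, -0.013, -0.005]
contact_force: [-0.0, 5.6, 4.8]
opening: 0.0187
grasp_force: 30.3
```

jog_arm([
  {"tx":0,"ty":0.002,"tz":0,"twist":0,"grip":10},
  {"tx":0,"ty":0.003,"tz":0,"twist":0,"grip":10},
  {"tx":0,"ty":0.003,"tz":0,"twist":0,"grip":10},
  {"tx":0,"ty":0.003,"tz":0,"twist":0,"grip":10},
])

```text
time_s: 43.58
tcp_pos: [0.5466, 0.2964, 0.192]
tcp_rot: [-3.133, -0.016, -0.006]
contact_force: [1.5, 13.6, 1.0]
opening: 0.019
grasp_force: 30.1
```

jog_arm([
  {"tx":0,"ty":-0.003,"tz":0,"twist":0,"grip":40},
  {"tx":0,"ty":-0.003,"tz":0,"twist":0,"grip":40},
  {"tx":0,"ty":-0.003,"tz":0,"twist":0,"grip":40},
  {"tx":0,"ty":-0.003,"tz":0,"twist":0,"grip":40},
  {"tx":0,"ty":-0.003,"tz":-0.04,"twist":0,"grip":40},
  {"tx":0,"ty":-0.003,"tz":-0.08,"twist":0,"grip":40},
  {"tx":0,"ty":-0.003,"tz":-0.12,"twist":0,"grip":40},
  {"tx":-0.02,"ty":0.22,"tz":-0.14,"twist":0,"grip":40},
  {"tx":-0.02,"ty":0.22,"tz":-0.14,"twist":0,"grip":40},
  {"tx":-0.02,"ty":0.22,"tz":-0.14,"twist":0,"grip":40},
  {"tx":-0.02,"ty":0.22,"tz":-0.14,"twist":0,"grip":40},
  {"tx":-0.02,"ty":0.22,"tz":-0.14,"twist":0,"grip":40},
  {"tx":-0.02,"ty":0.22,"tz":-0.14,"twist":0,"grip":40},
  {"tx":-0.02,"ty":0.22,"tz":-0.14,"twist":0,"grip":40},
  {"tx":-0.02,"ty":0.22,"tz":-0.14,"twist":0,"grip":40},
  {"tx":-0.02,"ty":0.22,"tz":-0.14,"twist":0,"grip":40},
])

```text
time_s: 44.92
tcp_pos: [0.5275, 0.0718, 0.3302]
tcp_rot: [-3.141, -0.012, 0.0]
contact_force: [0.1, 0.2, 0.1]
opening: 0.0397
grasp_force: 0.0
```

```bash
python3 - <<'E'
from h import *
state(); w=shot('wrist'); s=shot('scene')
cv2.imwrite('pics/fin.png',np.hstack([cv2.resize(w['frame'],(460,345)),cv2.resize(s['frame'][225:365,310:520],(340,345*0+227)).copy() if 0 else cv2.resize(s['frame'][225:355,330:458] if 0 else s['frame'][225:365,200:520],(340,345))]))
t=shot('top','top_fin.png')
for n,p in[('mug',(133,277)),('spool',(197,271))]:
    a=cv2.imread('pics/top0.png')[p[1]-20:p[1]+20,p[0]-22:p[0]+22].astype(int);print(n,np.abs(a-t['frame'][p[1]-20:p[1]+20,p[0]-22:p[0]+22]).mean())
E
```

```text
{'time_s': 44.917, 'tcp_pos': [0.527, 0.072, 0.33], 'tcp_rot': [-3.141, -0.012, 0.0], 'contact_force': [0.09, 0.24, 0.077], 'opening': 0.04, 'grasp_force': 0.0, 'joint_positions': [-0.191, 0.293, -0.044, 1.675, 0.013, 1.174, -1.801]}
mug 27.08655303030303
spool 23.78125
```

View pics/fin.png

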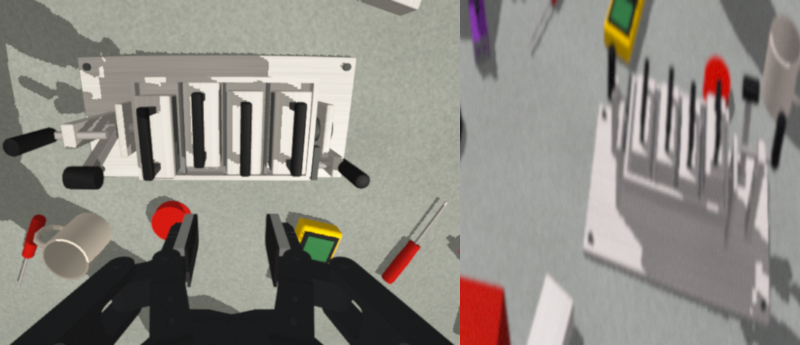

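All four handles stand upright in the tray, the mug and spool look undisturbed, and the catch is home. Bay 2's module appears about 8 mm farther back than the others, so I'm measuring it.

```bash
python3 - <<'E'
from h import *
w=env.get_image('wrist'); handles(w,260,.182)
for y in(.0825,.0275,-.0275,-.0825): print(jig(0,y).round(4))
f=w['frame'].astype(int).sum(2)//3
for y in(.0825,.0275,-.0275,-.0825):
    # far rim profile beside the handle, column through block at y-12mm
    a=proj(w,(*jig(.075,y-.012),.117));b=proj(w,(*jig(.03,y-.012),.143));print(np.round(a),np.round(b),f[int(a[1])-2:int(b[1])+3,int(a[0])].tolist())
    print(' block far edge pred row',proj(w,(*jig(.05,y-.012),.143)).round(0),'rim inner',proj(w,(*jig(.06,y-.012),.117)).round(0))
E
```

```text
px [276. 180.] xy [0.5597 0.1055] yaw 0.2 L 0.077 W 0.011 r 0.570
px [244. 167.] xy [0.5709 0.1291] yaw 0.7 L 0.046 W 0.002 r 0.585
px [342. 193.] xy [0.5507 0.0566] yaw 0.4 L 0.078 W 0.010 r 0.554
px [413. 194.] xy [0.5508 0.0036] yaw 0.7 L 0.077 W 0.016 r 0.551
px [206. 199.] xy [0.5454 0.1595] yaw -1.5 L 0.078 W 0.019 r 0.568
px [ 41. 197.] xy [0.5478 0.2911] yaw -77.1 L 0.066 W 0.020 r 0.620
px [492. 243.] xy [ 0.514  -0.0631] yaw 56.2 L 0.041 W 0.016 r 0.518
px [116. 245.] xy [0.509  0.2362] yaw -89.5 L 0.045 W 0.024 r 0.561
[0.5463 0.1655]
[0.5468 0.1105]
[0.5472 0.0555]
[5.477e-01 5.000e-04]
[227.  98.] [223. 154.] [143, 143, 142, 141, 140, 139, 139, 140, 140, 140, 140, 157, 198, 220, 224, 224, 223, 222, 215, 183, 155, 147, 146, 147, 148, 148, 149, 151, 150, 147, 145, 145, 146, 147, 145, 137, 126, 138, 175, 210, 224, 228, 229, 229, 229, 229, 229, 229, 229, 229, 230, 229, 230, 229, 229, 229, 230, 229, 230, 229, 229]
 block far edge pred row [221. 129.] rim inner [228. 116.]
[291.  97.] [289. 154.] [145, 143, 143, 144, 146, 144, 143, 142, 143, 143, 148, 162, 165, 152, 146, 146, 
[... 347 characters left out ...]
, 139, 140, 144, 158, 200, 227, 232, 232, 230, 219, 188, 156, 146, 146, 146, 146, 146, 147, 147, 147, 147, 142, 134, 145, 188, 218, 229, 231, 231, 232, 231, 231, 232, 232, 232, 232, 232, 232, 232, 232, 232, 232, 232, 232, 232, 232, 232, 232, 232, 233, 232, 232, 232]
 block far edge pred row [357. 129.] rim inner [354. 116.]
[418.  98.] [422. 154.] [230, 231, 230, 229, 227, 224, 223, 224, 226, 228, 229, 229, 231, 233, 233, 233, 233, 233, 230, 225, 229, 231, 230, 228, 222, 213, 206, 187, 156, 140, 137, 163, 204, 226, 233, 234, 233, 234, 233, 234, 234, 234, 234, 234, 230, 199, 126, 55, 29, 32, 35, 37, 39, 40, 38, 40, 39, 40, 40, 42, 41]
 block far edge pred row [424. 129.] rim inner [417. 116.]
```

Bay 2's module is about 9 mm off centre, so its end is nearly at the rim wall. I'll nudge it back to the middle: grip the handle, slide it 8.5 mm towards the robot, release.

jog_arm([
  {"tx":0.029,"ty":-0.038,"tz":0,"twist":0,"grip":36},
  {"tx":0.029,"ty":-0.038,"tz":0.02,"twist":0,"grip":36},
  {"tx":0.029,"ty":-0.038,"tz":0.05,"twist":0,"grip":36},
  {"tx":0.029,"ty":-0.038,"tz":0.08,"twist":0,"grip":36},
  {"tx":0.029,"ty":-0.038,"tz":0.11,"twist":0,"grip":36},
  {"tx":0.029,"ty":-0.038,"tz":0.135,"twist":0,"grip":36},
  {"tx":0.029,"ty":-0.038,"tz":0.15,"twist":0,"grip":36},
  {"tx":0.029,"ty":-0.038,"tz":0.156,"twist":0,"grip":36},
  {"tx":0.029,"ty":-0.038,"tz":0.156,"twist":0,"grip":36},
  {"tx":0.029,"ty":-0.038,"tz":0.156,"twist":0,"grip":0},
  {"tx":0.029,"ty":-0.038,"tz":0.156,"twist":0,"grip":0},
  {"tx":0.029,"ty":-0.038,"tz":0.156,"twist":0,"grip":0},
  {"tx":0.029,"ty":-0.038,"tz":0.156,"twist":0,"grip":0},
  {"tx":0.029,"ty":-0.038,"tz":0.156,"twist":0,"grip":0},
  {"tx":0.029,"ty":-0.038,"tz":0.156,"twist":0,"grip":0},
])

```text
time_s: 46.37
tcp_pos: [0.557, 0.1091, 0.1753]
tcp_rot: [-3.141, -0.011, -0.003]
contact_force: [-0.7, -2.1, 6.6]
opening: 0.0113
grasp_force: 33.1
```

jog_arm([
  {"tx":-0.003,"ty":-0.0005,"tz":-0.001,"twist":0,"grip":0},
  {"tx":-0.006,"ty":-0.0005,"tz":-0.001,"twist":0,"grip":0},
  {"tx":-0.0085,"ty":-0.0005,"tz":-0.001,"twist":0,"grip":0},
  {"tx":-0.0085,"ty":-0.0005,"tz":0,"twist":0,"grip":0},
  {"tx":-0.0085,"ty":-0.0005,"tz":0,"twist":0,"grip":0},
  {"tx":-0.0085,"ty":-0.0005,"tz":0,"twist":0,"grip":0},
  {"tx":-0.0085,"ty":-0.0005,"tz":0,"twist":0,"grip":36},
  {"tx":-0.0085,"ty":-0.0005,"tz":0,"twist":0,"grip":36},
  {"tx":-0.0085,"ty":-0.0005,"tz":0,"twist":0,"grip":36},
  {"tx":-0.0085,"ty":-0.0005,"tz":0,"twist":0,"grip":36},
  {"tx":-0.0085,"ty":-0.0005,"tz":-0.04,"twist":0,"grip":36},
  {"tx":-0.0085,"ty":-0.0005,"tz":-0.08,"twist":0,"grip":36},
  {"tx":-0.0085,"ty":-0.0005,"tz":-0.12,"twist":0,"grip":36},
  {"tx":-0.029,"ty":0.038,"tz":-0.156,"twist":0,"grip":36},
  {"tx":-0.029,"ty":0.038,"tz":-0.156,"twist":0,"grip":36},
  {"tx":-0.029,"ty":0.038,"tz":-0.156,"twist":0,"grip":36},
  {"tx":-0.029,"ty":0.038,"tz":-0.156,"twist":0,"grip":36},
  {"tx":-0.029,"ty":0.038,"tz":-0.156,"twist":0,"grip":36},
])

```text
time_s: 47.87
tcp_pos: [0.5273, 0.0718, 0.329]
tcp_rot: [-3.141, -0.013, 0.003]
contact_force: [-0.8, 0.4, -0.7]
opening: 0.0359
grasp_force: 0.0
```

```bash
python3 - <<'E'
from h import *
state(); w=shot('wrist','w18.png'); handles(w,260,.182)
E
```

```text
{'time_s': 47.867, 'tcp_pos': [0.527, 0.072, 0.329], 'tcp_rot': [-3.141, -0.013, 0.003], 'contact_force': [-0.754, 0.387, -0.682], 'opening': 0.036, 'grasp_force': 0.0, 'joint_positions': [-0.189, 0.295, -0.046, 1.676, 0.014, 1.173, -1.802]}
px [243. 176.] xy [0.5637 0.1292] yaw 0.4 L 0.060 W 0.003 r 0.578
px [274. 192.] xy [0.5505 0.1066] yaw 0.0 L 0.077 W 0.012 r 0.561
px [341. 193.] xy [0.5504 0.0566] yaw 0.3 L 0.077 W 0.010 r 0.553
px [412. 193.] xy [0.5508 0.0037] yaw 0.7 L 0.077 W 0.016 r 0.551
px [204. 199.] xy [0.5449 0.1595] yaw -1.5 L 0.078 W 0.019 r 0.568
px [ 40. 196.] xy [0.5488 0.2908] yaw -74.4 L 0.068 W 0.019 r 0.621
px [491. 242.] xy [ 0.5139 -0.0632] yaw 56.1 L 0.041 W 0.016 r 0.518
px [114. 245.] xy [0.5092 0.2362] yaw -89.6 L 0.046 W 0.024 r 0.561
```

```bash
python3 -c "
from station import env; print(env.finish_job())"
```

```text
the job is handed in; nothing more can be done
None
```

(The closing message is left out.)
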